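Hang the slide rack to dry on the folding hook

TASK

Swing the steel hook that lies folded against the upright plate of the drying stand fully out, square to the plate. Then lift the slide rack out of its white dish and hang it by its bail (the flat bar under the black grip) on the hook arm, behind the upturned end, and let go so that it hangs upright and still. Keep the rack upright all the way, and do not shift the other things on the bench.

Things in the scene. Friction and masses are not known exactly. Their poses are not given: they have to be found in the camera images.
- stand: Drying stand, fixed. Origin: centre of the underside of its foot, a steel drip tray 160 (x) x 190 (y) x 14 mm. An upright grey plate, 8 mm thick, stands across the rear of the tray: front face at x = +52 mm, from y = -55 to +40 mm, its top 205 mm above the bench. The hook is hinged in front of the plate on a vertical axis at x = +40, y = -35 mm. Front is -x.
- hook (a joint): Angle of the folding hook about its vertical hinge axis. 0: folded flat, arm along the stand's +y, its free end standing 55 mm out past the left edge of the plate, so that it can be caught there from above, from the front or from behind. It swings out towards the stand's -x (anticlockwise from above) to a stop at 1.571 rad, fully out, square to the plate. It starts between 0 and 0.25; friction of about 0.08 N m holds it wherever it is left.
- hook_hinge (a point): Point on the hook's hinge axis level with the top face of the hook arm (197 mm above the bench).
- hook_saddle (a point): Middle of the top face of the hook arm, 80 mm from the hinge axis. The arm is a flat steel bar 8 mm wide and 14 mm tall (top 197, underside 183 mm above the bench), 130 mm long from the hinge axis. The point's y axis points along the arm from hinge to free end, z up; it turns with the hook.
- hook_tip (a point): Point in the middle of the foot of the upturned end, 125 mm from the hinge axis, level with the arm's top face. The upturned end is 8 mm wide, 10 mm long along the arm and rises 14 mm above the arm's top face.
- dish: White staining dish, fixed, open on top, outside 68 (x) x 114 (y) x 30 mm, walls and floor 4 mm. Origin: centre of its underside. The rack stands in it with about 8 mm of room on each side.
- rack_grip (a point): Centre of the rack's black grip, a block 18 (rack x) x 24 (rack y) x 54 mm tall standing on the middle of the bail; this point is 126 mm above the rack's underside, 25 mm below the grip's top and 29 mm above the bail's top face. Axes are the rack's: z up, y along the bail.
- rack_bail (a point): Middle of the underside of the bail, 92 mm above the rack's underside and 34 mm below the grip's centre. The slide rack is steel, 44 (x) x 88 (y) x 31 mm, holds upright glass slides and weighs 0.11 to 0.23 kg. Its bail is an upright frame along the rack's y: two legs at y = +-42 mm carry a flat bar 10 mm wide and 5 mm thick. The opening under the bar, through which the hook arm passes along the rack's x, is 80 mm wide and 61 mm high.
- petri_0_mid (a point): small round petri dish, 62 mm across, 15 mm high, lying loose near the robot: a bystander; the point is 7 mm above the bench at its centre
- marker_blue_mid (a point): marker pen, 141 mm long, 16 mm thick, lying loose on the left: a bystander; the point is in its middle
- petri_1_mid (a point): second petri dish, 62 mm across, 15 mm high, loose, left of or behind the stand: a bystander; the point is 7 mm above the bench at its centre
- rack: The whole slide rack; origin: centre of its underside, 92 mm below rack_bail; axes as there.

How it is judged (in metres and radians):
On the way, in this order (a step that is already met when the one before it is completed fails the run):
1. the hook is swung fully out (joint above 1.45 rad) while the rack still stands in its dish (value of joint hook above 1.45 rad and height (world z) of rack_bail below 0.125 m), for 0.2 s.
2. the rack is lifted clear out of its dish (raised by more than 30 mm) (height (world z) of rack_bail above 0.13 m), for 0.1 s.
At the end, for the whole second after the job is handed in: Hook out (joint above 1.4 rad); rack at rest, hanging within 0.2 rad of upright: the bail's underside lies on the arm's top face (within 8 mm in height, 30 mm sideways), from 55 mm on the hinge side to 40 mm on the tip side of hook_saddle (value of joint hook above 1.4 rad and y of rack_bail in the frame of hook_saddle between -0.055 and 0.04 m and x of rack_bail in the frame of hook_saddle between -0.03 and 0.03 m and z of rack_bail in the frame of hook_saddle between -0.008 and 0.008 m and angle between rack_bail's own z axis and vertical below 0.2 rad and linear speed of rack below 0.03 m/s and angular speed of rack below 0.3 rad/s); the robot touches nothing.
It fails at once if the rack is tipped by more than 0.6 rad (angle between rack_bail's own z axis and vertical above 0.6 rad).
It fails at once if the clear petri dish in front is shifted by more than 30 mm (distance of petri_0_mid from where it was at the start of the episode above 0.03 m).
It fails at once if the marker is shifted by more than 30 mm (distance of marker_blue_mid from where it was at the start of the episode above 0.03 m).
It fails at once if the petri dish beside the stand is shifted by more than 30 mm (distance of petri_1_mid from where it was at the start of the episode above 0.03 m).
It also fails if it takes over 51 s, if anything falls off the work surface, if the arm or the gripper's body presses on something with over 40 N, if the wrist force passes 120 N, or if a joint passes its speed limit or range.

ROBOT

A 6-joint arm with a two-finger parallel gripper is mounted at the origin on the work surface; the furniture and walls round the work are solid. World frame = base frame: x ahead of the robot, y to its left, z up, the work surface at z = 0. Lengths are in mm, angles in rad, forces in N, time in s.
With the tool pointing down it reaches from about 275 to 750 mm from the base axis. Payload 10.2 kg.
Tool frame: the origin (TCP) lies at the very end of the fingers, on their centre line; the grasp point (between the pads) lies behind it (ctrl.grasp_offset is the z of the grasp point in the tool frame, in mm); z points along the fingers, y is the direction in which the jaws open and shut (so a half turn about z gives the same grasp; the last joint's range is limited). The gripper opens to 85 mm and grips with 20 to 120 N. Pads are 22 mm wide; open, the fingers measure 114 mm over their backs; the gripper's body (76 mm by 85 mm) begins 54 mm behind the grasp point. The pads swing forward as they close: fully open they stand 13 mm farther back than shut.
Start: joints at [1.078, 0.313, 1.498, -0, 1.331, -0.223], TCP at [139.946, 506.01, 231.294] pointing down, gripper open.
Joint ranges: [-2.94, 2.94], [-0.97, 2.17], [0.19, 2.56], [-1.23, 4.37], [0.02, 3.11], [-2.88, 2.88]. Speed limits (rad/s): [2.39, 2.39, 3.01, 3.14, 3.14, 3.14].

INTERFACE

Orientations are given as a unit quaternion [w, x, y, z].
In Python, from rig import ctrl, capture, job gives the robot as it stands. The module is installed in compiled form; this text tells all that it offers.
- The arm moves only by the tool move_arm, never from a script. Its argument "series" is a list of rows, each a list of 7 numbers: the turn, a rotation vector about the tool's x, y, z in rad, then the shift along the tool's x, y, z in cm, then the opening, from 0 (shut) to 1 (fully open). A call has 1 to 5 rows; each row is the pose to reach, as a shift and turn from the pose measured when the call began, along the tool's axes at that moment; what a row does not reach only later rows make up. A row lasts 1/12 s, in which the tool goes at most 41.7 mm and 7.16 degrees, less where a joint would pass 70% of its speed; a pose out of reach is approached as far as the arm can. A call with a gripper value outside its range is refused whole. The fingers move at their own pace and stop on an object; "grip_force" is the grip in N (left out, the last holds). Time passes only in rows, so rows that repeat a pose let the fingers close. It gives the time, the measured TCP pose, the force and the opening at its end, in the units of the state.
- ctrl.sense(): the state, without advancing time (a new reading comes with each control period).
- capture(name): name is "side" or "top" or "wrist"; returns a dict with "frame" (480x640x3 uint8, red, green, blue), "mtx" (3x3 intrinsics, pixels), "R" (3x3) and "t" (3): a world point X has camera coordinates R X + t. Camera axes: x right, y down, z forward; pixel columns grow to the right and rows downward; lengths in mm; the calibration is good to about 2 mm. A picture is of the moment at which its call begins. There is no depth.
- job.finish_job(): hands the job in, once; it reports no verdict.
The state is a dict: "time_s": time; "joints": joint angles; "dq": joint speeds; "tau": joint torques, N m; "eef_pos": TCP position; "ee_rot": TCP orientation; "force": force on the tool from outside, world axes, zero at the start; "wrist_torque": the same for the moment, N m; "grip_width": opening from 0.0 (shut) to 1.0 (fully open).
Only numpy, scipy, OpenCV 4.12 (cv2) and the standard library are available. Lean on these libraries where they do the work, as an engineer would, in place of code of your own. Each camera call takes 0.05 s, during which the arm holds its last target.

## Working session

There is one attempt and no reset: what is moved stays moved. The work goes in short steps, Python scripts to look and compute and a tool call to move; the robot and the scene stay as the last step left them, time stands still between calls to the robot, and variables do not carry over. Pictures are saved under pics/ and viewed, and the job is handed in when it is done.

Besides the shell and the picture viewer there is one more tool, called after "Call:" as name(argument=value, ...), one argument or row to a line, values as JSON. move_arm: Moves the arm, as the interface text tells. Its arguments: {"type":"object","properties":{"series":{"type":"array","items":{"type":"array","items":{"type":"number"}}},"grip_force":{"type":"number"}},"required":["series"]}

```bash
mkdir -p pics; ls
python3 - <<'E'
from rig import ctrl,capture,job
import cv2,numpy as np
s=ctrl.sense();print({k:np.round(v,3) for k,v in s.items()},ctrl.grasp_offset)
for n in("side","top","wrist"):
    c=capture(n);cv2.imwrite(f"pics/{n}0.png",c["frame"][:,:,::-1]);np.savez(f"cam_{n}0.npz",**c)
    print(n,c["mtx"].round(1).tolist(),(-c["R"].T@c["t"]).round(0),c["R"].round(2).tolist())
E
```

```text
pics
{'time_s': np.float64(0.0), 'joints': array([ 1.078,  0.313,  1.498,  0.   ,  1.331, -0.223]), 'dq': array([-0.002, -0.001,  0.002, -0.001, -0.001, -0.001]), 'tau': array([-0.0000e+00, -4.1227e+01, -2.5974e+01, -0.0000e+00,  4.0000e-03,
        0.0000e+00]), 'eef_pos': array([139.785, 505.776, 230.733]), 'ee_rot': array([-0.   ,  0.134,  0.991, -0.001]), 'force': array([-0.461, -0.833,  0.242]), 'wrist_torque': array([-0.002, -0.014,  0.027]), 'grip_width': np.float64(1.002)} -18.700000000000003
side [[541.0, 0.0, 311.7], [0.0, 541.0, 251.3], [0.0, 0.0, 1.0]] [ 427.  599. 1064.] [[-0.99, -0.15, 0.0], [-0.13, 0.84, -0.52], [0.08, -0.51, -0.85]]
top [[606.9, 0.0, 310.2], [0.0, 606.9, 249.9], [0.0, 0.0, 1.0]] [ 358.   49. 1268.] [[0.01, -1.0, 0.02], [-0.99, -0.02, -0.14], [0.14, -0.02, -0.99]]
wrist [[359.0, 0.0, 316.0], [0.0, 359.0, 236.7], [0.0, 0.0, 1.0]] [ 68. 527. 374.] [[0.26, 0.96, -0.0], [0.92, -0.25, 0.29], [0.28, -0.08, -0.96]]
```

View pics/top0.png

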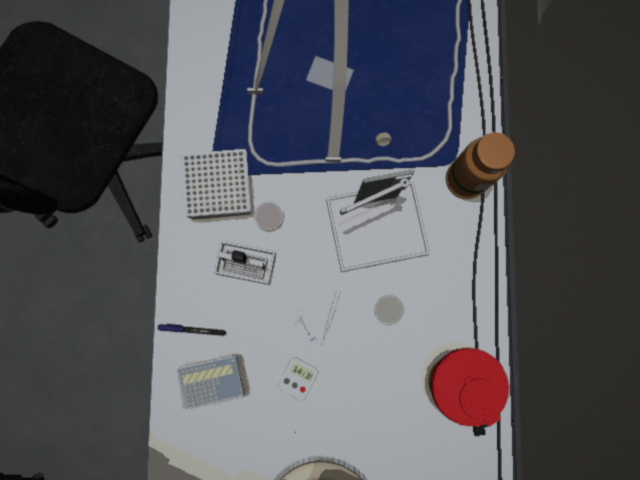

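View pics/side0.png

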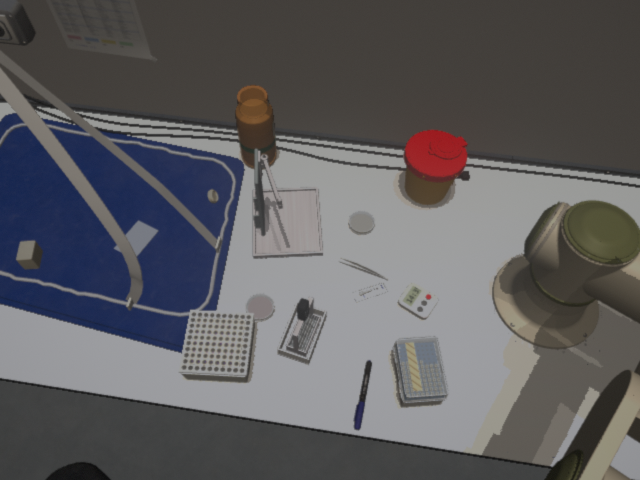

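View pics/wrist0.png

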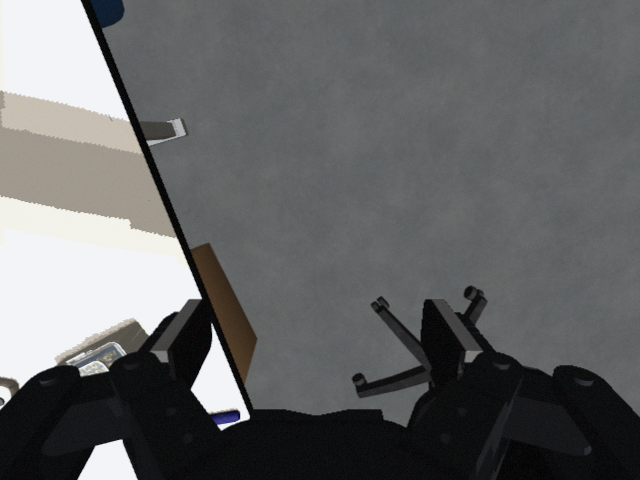

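Run:
```python
import cv2
a=cv2.imread("pics/top0.png");b=cv2.imread("pics/side0.png")
cv2.imwrite("pics/t1.png",cv2.resize(a[160:280,310:440],None,fx=6,fy=5*1.0,interpolation=cv2.INTER_CUBIC)[:600,:800]) if 0 else None
cv2.imwrite("pics/t1.png",cv2.resize(a[160:280,300:440],None,fx=5,fy=5,interpolation=cv2.INTER_CUBIC))
cv2.imwrite("pics/t2.png",cv2.resize(a[190:310,200:300],None,fx=5,fy=5,interpolation=cv2.INTER_CUBIC))
cv2.imwrite("pics/s1.png",cv2.resize(b[140:265,235:335],None,fx=4.8,fy=4.8,interpolation=cv2.INTER_CUBIC))
cv2.imwrite("pics/s2.png",cv2.resize(b[270:370,235:345],None,fx=6,fy=6,interpolation=cv2.INTER_CUBIC))
```

```text
(no output)
```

View pics/t1.png

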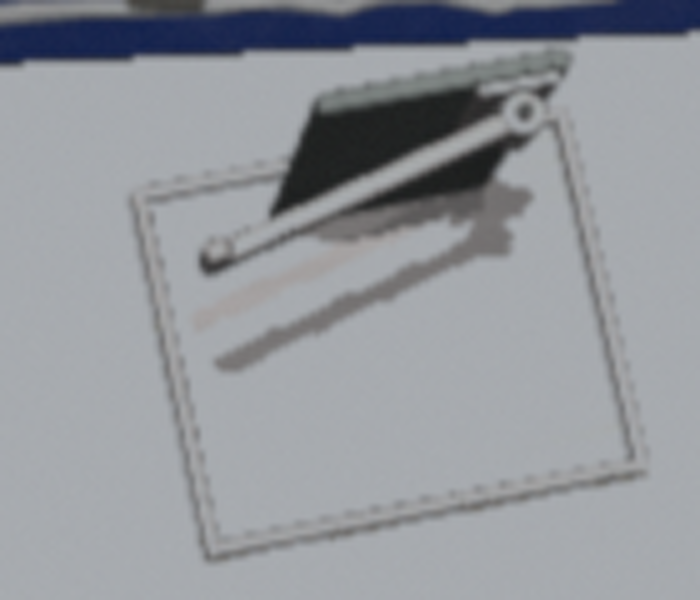

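View pics/t2.png

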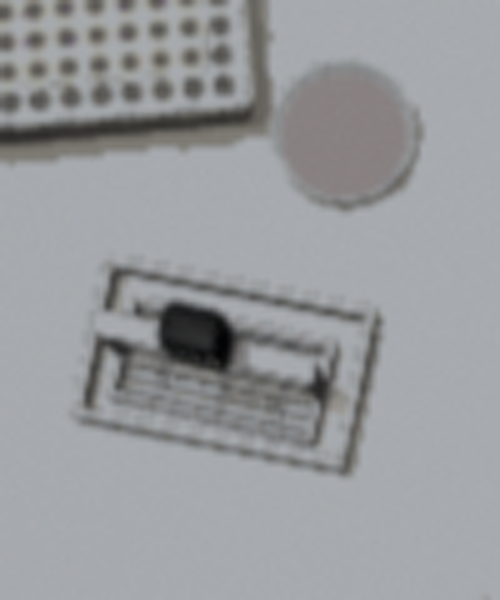

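View pics/s1.png

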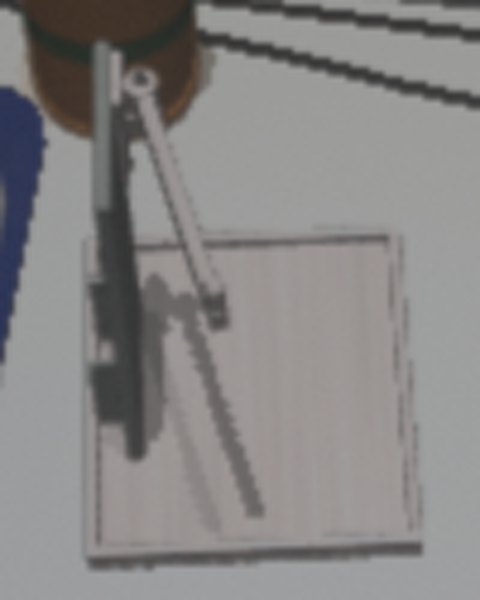

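View pics/s2.png

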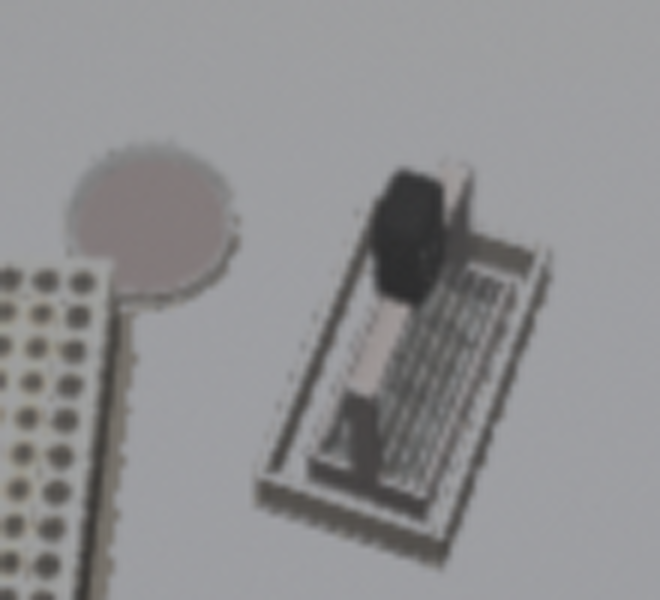

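```bash
cat > h.py <<'E'
import numpy as np,cv2
from scipy.optimize import least_squares
C={n:dict(np.load(f"cam_{n}0.npz")) for n in("side","top")}
def proj(c,X):
    q=np.atleast_2d(X)@c["R"].T+c["t"]; q=q@c["mtx"].T; return q[:,:2]/q[:,2:]
def back(c,uv,z):
    d=c["R"].T@np.linalg.solve(c["mtx"],[uv[0],uv[1],1.]);o=-c["R"].T@c["t"]
    return o+d*(z-o[2])/d[2]
def tf(x,y,a,P,z=0):
    P=np.array(P,float);c,s=np.cos(a),np.sin(a)
    return np.c_[x+c*P[:,0]-s*P[:,1],y+s*P[:,0]+c*P[:,1],z+P[:,2]]
E
python3 - <<'E'
from h import *
T=lambda p,q:(300+p/5-.4,160+q/5-.4); S=lambda p,q:(235+p/4.8-.4,140+q/4.8-.4)
T2=lambda p,q:(200+p/5-.4,190+q/5-.4); S2=lambda p,q:(235+p/6-.4,270+q/6-.4)
st=[("top",T(208,560),(-80,95,7)),("top",T(647,472),(-80,-95,7)),("top",T(132,195),(80,95,14)),
("top",T(322,97),(60,40,205)),("top",T(570,50),(60,-55,205)),("top",T(270,215),(52,40,14)),
("side",S(420,543),(-80,95,14)),("side",S(403,235),(-80,-95,14)),("side",S(87,550),(80,95,14)),("side",S(97,40),(60,-55,205)),("side",S(95,208),(60,40,205))]
hk=[("top",T(524,113),0,200),("top",T(218,247),125,211),("side",S(140,82),0,200),("side",S(213,300),125,211)]
def r(p):
    o=[]
    for c,uv,P in st:o.append(proj(C[c],tf(*p[:3],[P]))[0]-uv)
    for c,uv,L,z in hk:o.append(proj(C[c],tf(*p[:3],[(40-L*np.sin(p[3]),-35+L*np.cos(p[3]),z)]))[0]-uv)
    return np.array(o).ravel()
s=least_squares(r,[550,-50,0.1,.2],loss="soft_l1");print("stand",s.x.round(3));print(r(s.x).reshape(-1,2).round(1).tolist())
h=tf(*s.x[:3],[(40,-35,197),(52,40,205),(40-125*np.sin(s.x[3]),-35+125*np.cos(s.x[3]),197),(40-125,-35,197)]);print(h.round(1))
d=[("top",T2(108,262),(34,57,30)),("top",T2(380,312),(34,-57,30)),("top",T2(350,474),(-34,-57,30)),("top",T2(78,420),(-34,57,30)),
("side",S2(256,485),(34,57,30)),("side",S2(440,547),(-34,57,30)),("side",S2(548,248),(-34,-57,30)),]
def rd(p): return np.array([proj(C[c],tf(*p,[P]))[0]-uv for c,uv,P in d]).ravel()
s=least_squares(rd,[450,200,-.2]);print("dish",s.x.round(3));print(rd(s.x).reshape(-1,2).round(1).tolist())
k=[("top",T2(95,325),(0,44,101)),("top",T2(333,368),(0,-44,101)),("top",T2(190,328),(0,0,155)),("side",S2(363,380),(0,44,101)),("side",S2(457,172),(0,-44,101)),("side",S2(408,185),(0,0,155))]
def rk(p): return np.array([proj(C[c],tf(*p[:3],[P]))[0]-uv for c,uv,P in k]).ravel()
s=least_squares(rk,[450,200,-.2]);print("rack",s.x.round(3));print(rk(s.x).reshape(-1,2).round(1).tolist())
for c,uv in(("top",(269,217)),("side",(260,306)),("top",(389,309)),("top",(192,330)),("top",(162,327)),("top",(224,333))):print(c,uv,back(C[c],uv,8).round(0))
for c,uv in(("top",(215,184)),("top",(492,155)),("side",(255,95)),("side",(220,345))):print("obst",back(C[c],uv,40).round(0))
E
```

```text
stand [ 5.92125e+02 -1.11360e+02  2.05000e-01  2.38000e-01]
[[-0.7, -0.6], [-0.1, -0.0], [-0.3, -1.9], [-1.7, -1.3], [0.0, -1.5], [0.2, 2.1], [1.8, 0.1], [0.6, -2.0], [0.6, 1.5], [0.4, -0.3], [0.6, 0.2], [0.3, -0.8], [-0.5, -0.9], [1.2, -0.6], [0.9, -3.2]]
[[ 638.4 -137.5  197. ]
 [ 634.9  -61.6  205. ]
 [ 584.9  -24.5  197. ]
 [ 516.  -162.9  197. ]]
dish [ 5.08242e+02  1.63990e+02 -1.78000e-01]
[[-0.4, -1.7], [-0.5, -1.1], [-1.1, -1.2], [-1.4, -1.0], [1.0, -1.4], [2.2, -1.1], [2.1, -0.4]]
rack [ 5.06994e+02  1.62939e+02 -1.92000e-01]
[[0.9, -1.4], [-2.2, -0.7], [1.4, -1.1], [0.9, 1.4], [1.0, -2.8], [1.2, 1.9]]
top (269, 217) [607. 117.   8.]
side (260, 306) [612. 116.   8.]
top (389, 309) [ 417. -136.    8.]
top (192, 330) [368. 270.   8.]
top (162, 327) [373. 331.   8.]
top (224, 333) [363. 204.   8.]
obst [668. 229.  40.]
obst [ 741. -350.   40.]
obst [ 747. -481.   40.]
obst [668. 228.  40.]
```

```bash
cat >> h.py <<'E'
from scipy.spatial.transform import Rotation as Ro
ST=np.array([592.1,-111.4,.205])
def Rpsi(p): return np.array([[-np.sin(p),np.cos(p),0],[np.cos(p),np.sin(p),0],[0,0,-1]]).T
def pose(s):
    q=s["ee_rot"];R=Ro.from_quat([q[1],q[2],q[3],q[0]]).as_matrix();return np.array(s["eef_pos"]),R,np.arctan2(R[1,1],R[0,1])
def rows(tg,op,s=None):
    from rig import ctrl
    s=s or ctrl.sense();p,R,psi=pose(s)
    print("pos",p.round(1),"psi",round(psi,3),"F",np.round(s["force"],1),"w",round(float(s["grip_width"]),3),"t",round(float(s["time_s"]),2))
    for t in tg:
        rv=Ro.from_matrix(R.T@Rpsi(t[3])).as_rotvec();d=R.T@(np.array(t[:3])-p)/10
        print("[%s],"%",".join("%g"%round(v,2) for v in [*rv,*d,op]))
def line(t,n,op,steps=None):
    "n rows straight from the current pose to t=(x,y,z,psi), print first steps"
    from rig import ctrl
    s=ctrl.sense();p,R,psi=pose(s);a=np.array([*p,psi]);t=np.array(t)
    rows([a+(t-a)*i/n for i in range(1,(steps or n)+1)],op,s)
def hook(th,L,d,z):
    st=(40-L*np.sin(th)+d*np.cos(th),-35+L*np.cos(th)+d*np.sin(th),z)
    X=tf(*ST,[st])[0];return [*X,ST[2]+np.pi/2+th-np.pi]
E
python3 -c "
from h import *
print(np.round(hook(.238,108,28,300),2))
line([617,-28,330,-1.13],21,0,5)"
```

```text
[617.39 -27.95 300.    -1.13]
pos [139.9 505.8 230.9] psi 1.301 F [ 0.3 -0.1  0.6] w 0.999 t 0.15
[-0,-0,0.12,-2.87,-1.84,-0.47,0],
[-0,-0,0.23,-5.73,-3.69,-0.94,0],
[-0,-0,0.35,-8.6,-5.53,-1.41,0],
[-0,-0,0.46,-11.47,-7.38,-1.88,0],
[-0,0,0.58,-14.34,-9.22,-2.35,0],
```

Call:
move_arm(
  series=[
    [0, 0, 0.12, -2.5, -1.5, -1.5, 0],
    [0, 0, 0.23, -5, -3, -3, 0],
    [0, 0, 0.35, -8, -5, -5, 0],
    [0, 0, 0.46, -11, -7, -7, 0],
    [0, 0, 0.58, -14, -9, -9, 0],
  ],
)

```text
time_s: 0.57
eef_pos: [251.3, 380.4, 321.7]
ee_rot: [-0.0, 0.414, 0.91, -0.001]
force: [0.3, 0.1, 0.5]
grip_width: 0.3
```

```bash
python3 -c "
from h import *
line([617,-28,330,-1.13],16,0,5)"
```

```text
pos [251.3 380.4 321.7] psi 0.716 F [0.3 0.1 0.5] w 0.3 t 0.57
[-0,0,0.12,-3.43,0.05,-0.05,0],
[-0,0,0.23,-6.85,0.1,-0.1,0],
[-0,0,0.35,-10.28,0.14,-0.15,0],
[-0,0,0.46,-13.7,0.19,-0.2,0],
[-0,0,0.58,-17.13,0.24,-0.25,0],
```

Call:
move_arm(
  series=[
    [0, 0, 0.12, -3.4, 0, 0, 0],
    [0, 0, 0.23, -6.8, 0.1, -0.1, 0],
    [0, 0, 0.35, -10.3, 0.1, -0.2, 0],
    [0, 0, 0.46, -13.7, 0.2, -0.2, 0],
    [0, 0, 0.58, -17.1, 0.2, -0.2, 0],
  ],
)

```text
time_s: 0.98
eef_pos: [365.9, 251.3, 323.7]
ee_rot: [0.0, 0.659, 0.752, -0.001]
force: [0.3, 0.7, -0.3]
grip_width: -0.004
```

```bash
python3 -c "
from h import *
line([617,-28,330,-1.13],11,0,5)"
```

```text
pos [365.9 251.3 323.7] psi 0.131 F [ 0.3  0.7 -0.3] w -0.004 t 0.98
[-0,0,0.11,-2.81,1.93,-0.06,0],
[-0,0,0.23,-5.63,3.86,-0.11,0],
[-0,0,0.34,-8.44,5.8,-0.17,0],
[-0,0,0.46,-11.26,7.73,-0.22,0],
[-0,0,0.57,-14.07,9.66,-0.28,0],
```

Call:
move_arm(
  series=[
    [0, 0, 0.11, -2.8, 1.9, 0, 0],
    [0, 0, 0.23, -5.6, 3.9, -0.1, 0],
    [0, 0, 0.34, -8.4, 5.8, -0.2, 0],
    [0, 0, 0.46, -11.3, 7.7, -0.2, 0],
    [0, 0, 0.57, -14.1, 9.7, -0.3, 0],
  ],
)

```text
time_s: 1.4
eef_pos: [481.2, 122.5, 326.6]
ee_rot: [0.0, 0.846, 0.533, -0.001]
force: [-0.3, 1.6, -0.3]
grip_width: -0.002
```

```bash
python3 -c "
from h import *
line([617,-28,320,-1.13],6,0,6)"
```

```text
pos [481.2 122.5 326.6] psi -0.446 F [-0.3  1.6 -0.3] w -0.002 t 1.4
[-0,0,0.11,-1.29,3.12,0.11,0],
[-0,0,0.23,-2.58,6.25,0.22,0],
[-0,0,0.34,-3.86,9.37,0.33,0],
[-0,0,0.46,-5.15,12.49,0.44,0],
[-0,0,0.57,-6.44,15.62,0.55,0],
[-0,0,0.68,-7.73,18.74,0.66,0],
```

Call:
move_arm(
  series=[
    [0, 0, 0.12, -1.5, 3.7, 0.1, 0],
    [0, 0, 0.24, -3, 7.4, 0.2, 0],
    [0, 0, 0.36, -4.6, 11.1, 0.4, 0],
    [0, 0, 0.48, -6.2, 14.9, 0.5, 0],
    [0, 0, 0.6, -7.7, 18.7, 0.7, 0],
  ],
)

```text
time_s: 1.82
eef_pos: [617.6, -29.4, 319.3]
ee_rot: [0.0, 0.967, 0.257, -0.001]
force: [0.5, -1.1, 0.4]
grip_width: -0.002
```

```bash
python3 -c "
from h import *
line(hook(.238,108,28,240),3,0,3)
from rig import capture
c=capture('wrist');cv2.imwrite('pics/w1.png',c['frame'][:,:,::-1]);np.savez('cam_wrist1.npz',**c)
X=[tf(*ST,[(40-L*np.sin(.238),-35+L*np.cos(.238),197)])[0] for L in (0,80,130)]+[tf(*ST,[(52,40,205)])[0]]
print(proj(c,X).round(0))
"
```

```text
pos [617.6 -29.4 319.3] psi -1.052 F [ 0.5 -1.1  0.4] w -0.002 t 1.82
[0,0,0.03,0.02,-0.05,2.64,0],
[0,0,0.05,0.04,-0.09,5.29,0],
[0,0,0.08,0.07,-0.14,7.93,0],
[[448. 271.]
 [348. 264.]
 [285. 260.]
 [367. 233.]]
```

View pics/w1.png

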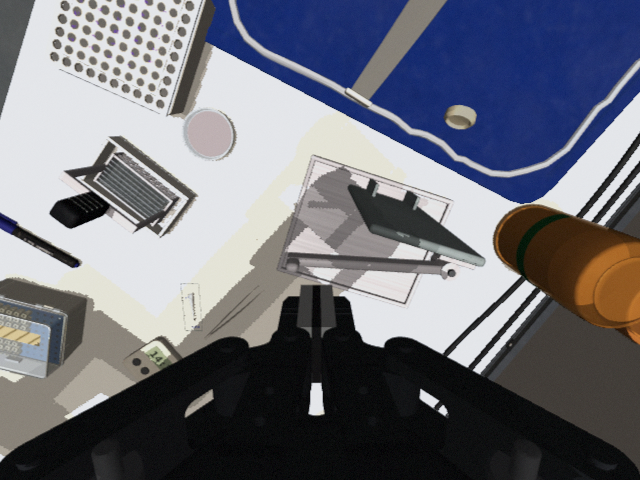

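```bash
python3 -c "
from h import *
c=dict(np.load('cam_wrist1.npz'))
print(proj(c,[[617.6,-29.4,319],[617.6,-29.4,197],hook(.238,108,28,197)[:3]]).round(0))
P=[(52,40,205),(60,40,205),(52,-55,205),(60,-55,205),(-80,95,14),(80,95,14),(-80,-95,14),(80,-95,14)]
print(proj(c,tf(*ST,P)).round(0))
f=c['frame'][140:340,260:520,::-1];cv2.imwrite('pics/w1c.png',cv2.resize(f,None,fx=3,fy=3,interpolation=cv2.INTER_CUBIC))
"
```

```text
[[319. 303.]
 [318. 228.]
 [316. 228.]]
[[367. 233.]
 [370. 223.]
 [482. 269.]
 [486. 260.]
 [275. 270.]
 [311. 154.]
 [406. 309.]
 [454. 202.]]
```

View pics/w1c.png

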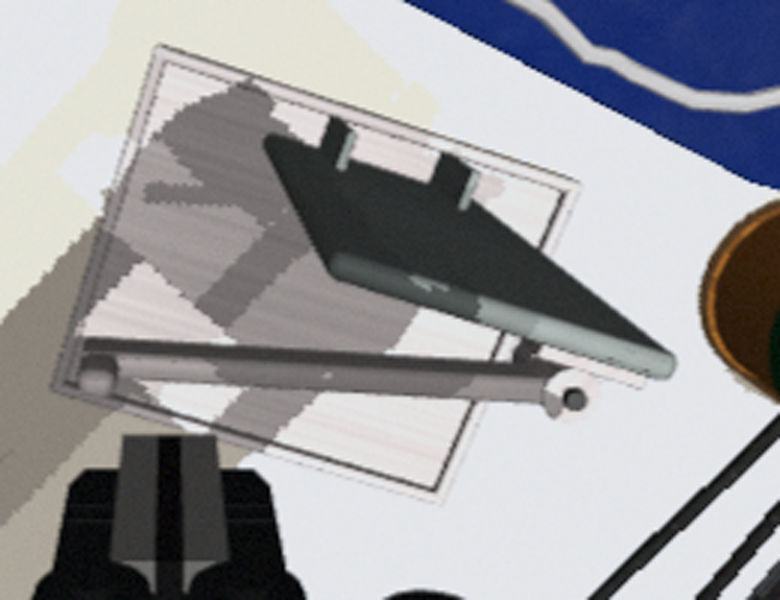

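Call:
move_arm(
  series=[
    [0, 0, 0.03, 0, -0.1, 3.2, 0],
    [0, 0, 0.06, 0, -0.1, 6.5, 0],
    [0, 0, 0.08, 0.1, -0.1, 9.8, 0],
    [0, 0, 0.08, 0.1, -0.1, 12, 0],
    [0, 0, 0.08, 0.1, -0.1, 13.8, 0],
  ],
)

```text
time_s: 2.28
eef_pos: [619.6, -33.6, 175.2]
ee_rot: [-0.0, 0.977, 0.212, -0.004]
force: [0.0, 0.8, 0.6]
grip_width: 0.003
```

```bash
python3 -c "
from h import *
rows([hook(.238,108,20,181),hook(.238,108,14,181)]+[hook(.238+.11*i,108,15,181) for i in (1,2,3)],0)
"
```

```text
pos [619.6 -33.6 175.2] psi -1.144 F [0.  0.8 0.6] w 0.003 t 2.28
[-0,0.01,-0.02,-0.78,-0.6,-0.58,0],
[-0,0.01,-0.02,-1.38,-0.59,-0.57,0],
[-0,0.01,-0.13,-2.47,-0.67,-0.56,0],
[-0,0.01,-0.24,-3.67,-0.62,-0.56,0],
[-0,0.01,-0.35,-4.85,-0.43,-0.55,0],
```

Call:
move_arm(
  series=[
    [0, 0, -0.02, -0.8, -0.5, -0.4, 0],
    [0, 0, -0.02, -1.4, -0.6, -0.4, 0],
    [0, 0, -0.13, -2.5, -0.7, -0.4, 0],
    [0, 0, -0.24, -3.7, -0.6, -0.4, 0],
    [0, 0, -0.35, -4.9, -0.4, -0.4, 0],
  ],
)

```text
time_s: 2.7
eef_pos: [573.1, -50.2, 180.1]
ee_rot: [-0.001, 0.924, 0.381, -0.003]
force: [0.7, -0.2, -0.5]
grip_width: 0.001
```

```bash
python3 -c "
from h import *
rows([hook(.238+.11*i,108,15,180) for i in (4,5,6,7,8)],0)
"
```

```text
pos [573.1 -50.2 180.1] psi -0.789 F [ 0.7 -0.2 -0.5] w 0.001 t 2.7
[-0,0.01,-0.1,-1.12,-0.1,0.02,0],
[-0,0,-0.21,-2.32,-0.08,0.02,0],
[-0,0,-0.32,-3.51,0.07,0.03,0],
[-0,0,-0.43,-4.67,0.35,0.03,0],
[-0,0,-0.54,-5.8,0.76,0.04,0],
```

Call:
move_arm(
  series=[
    [0, 0, -0.1, -1.1, -0.1, 0, 0],
    [0, 0, -0.21, -2.3, -0.1, 0, 0],
    [0, 0, -0.32, -3.5, 0.1, 0, 0],
    [0, 0, -0.43, -4.7, 0.3, 0, 0],
    [0, 0, -0.54, -5.8, 0.8, 0, 0],
  ],
)

```text
time_s: 3.12
eef_pos: [537.1, -97.0, 181.1]
ee_rot: [-0.001, 0.788, 0.616, -0.002]
force: [-0.3, 1.8, 0.6]
grip_width: 0.004
```

```bash
python3 -c "
from h import *
rows([hook(.238+.11*i,108,15,180) for i in (9,10,11,12)],0)
from rig import capture
c=capture('wrist');cv2.imwrite('pics/w2.png',c['frame'][:,:,::-1])
"
```

```text
pos [537.1 -97.  181.1] psi -0.243 F [-0.3  1.8  0.6] w 0.004 t 3.12
[-0,0,-0.11,-1.14,-0.09,0.12,0],
[-0.01,0,-0.22,-2.34,-0.07,0.12,0],
[-0.01,0,-0.33,-3.53,0.09,0.12,0],
[-0.01,0,-0.44,-4.69,0.38,0.12,0],
```

View pics/w2.png

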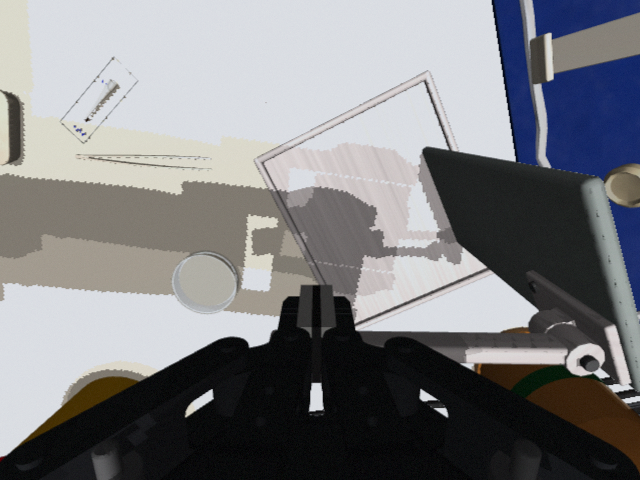

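Call:
move_arm(
  series=[
    [0, 0, -0.11, -1.1, -0.1, 0.1, 0],
    [0, 0, -0.22, -2.3, -0.1, 0.1, 0],
    [0, 0, -0.33, -3.5, 0.1, 0.1, 0],
    [0, 0, -0.44, -4.6, 0.3, 0.1, 0],
  ],
)

```text
time_s: 3.5
eef_pos: [529.0, -144.5, 180.9]
ee_rot: [-0.001, 0.631, 0.776, -0.002]
force: [0.6, 0.9, -0.0]
grip_width: 0.001
```

```bash
python3 -c "
from h import *
rows([hook(1.571,108,15,180),hook(1.571,108,12,180),hook(1.571,108,45,180)],0)
from rig import capture
c=capture('top');cv2.imwrite('pics/t3.png',c['frame'][:,:,::-1])
for L in (0,125): print(proj(c,tf(*ST,[(40-L,-35,197)])).round(1))
cv2.imwrite('pics/t3c.png',cv2.resize(c['frame'][150:290,310:450,::-1],None,fx=4,fy=4,interpolation=cv2.INTER_CUBIC))
"
```

```text
pos [ 529.  -144.5  180.9] psi 0.204 F [ 0.6  0.9 -0. ] w 0.001 t 3.5
[-0,0,-0,-0.04,0.05,0.09,0],
[-0,0,-0,-0.34,0.05,0.09,0],
[-0,0,-0,2.96,0.05,0.08,0],
[[404.5 181.8]]
[[419.3 248.7]]
```

View pics/t3c.png

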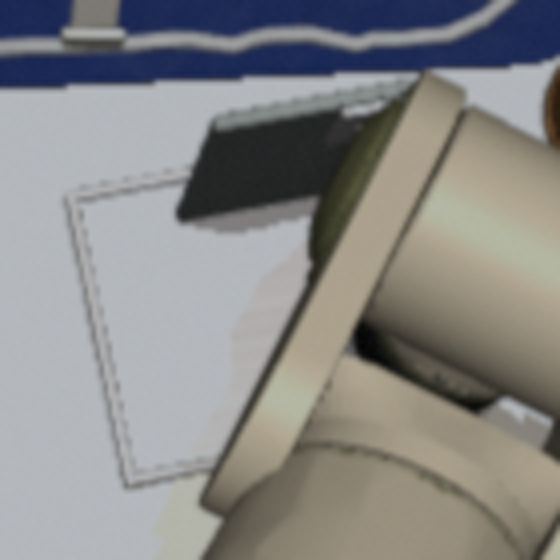

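Call:
move_arm(
  series=[
    [0, 0, 0, -0.2, 0, 0.1, 0],
    [0, 0, 0, -0.3, 0, 0.1, 0],
    [0, 0, 0, -0.4, 0, 0.1, 0],
  ],
)

```text
time_s: 3.8
eef_pos: [529.6, -147.7, 180.3]
ee_rot: [-0.002, 0.631, 0.776, -0.001]
force: [-5.5, 14.4, 8.7]
grip_width: -0.004
```

```bash
python3 -c "
from h import *
rows([],0)
"
```

```text
pos [ 529.6 -147.7  180.3] psi 0.206 F [-5.5 14.4  8.7] w -0.004 t 3.8
```

Call:
move_arm(
  series=[
    [0, 0, 0, 0.3, 0, 0, 0],
    [0, 0, 0, 2, 0, 0, 0],
    [0, 0, 0, 4, 0, 0, 0],
    [0, 0, 0, 6, 0, -2, 0.5],
    [0, 0, 0, 8, 0, -6, 0.7],
  ],
)

```text
time_s: 4.22
eef_pos: [511.8, -68.2, 235.1]
ee_rot: [-0.006, 0.632, 0.775, -0.003]
force: [0.4, 0.6, -0.8]
grip_width: 0.274
```

```bash
python3 -c "
from h import *
line([507,163,255,-.19],7,.7,7)
"
```

```text
pos [511.8 -68.2 235.1] psi 0.203 F [ 0.4  0.6 -0.8] w 0.274 t 4.22
[-0.01,-0.01,0.06,3.25,0.59,-0.27,0.7],
[-0.01,-0.01,0.11,6.5,1.19,-0.55,0.7],
[-0.01,-0,0.17,9.75,1.78,-0.82,0.7],
[-0.01,-0,0.22,13,2.38,-1.09,0.7],
[-0.01,-0,0.28,16.25,2.97,-1.36,0.7],
[-0.01,-0,0.34,19.5,3.57,-1.64,0.7],
[-0.01,-0,0.39,22.75,4.16,-1.91,0.7],
```

Call:
move_arm(
  series=[
    [-0.01, -0.01, 0.06, 3.3, 0.6, -1, 0.7],
    [-0.01, -0.01, 0.12, 6.6, 1.2, -2, 0.7],
    [-0.01, -0.01, 0.18, 10, 1.8, -3, 0.7],
    [-0.01, -0.01, 0.24, 13.4, 2.4, -3.5, 0.7],
    [-0.01, -0.01, 0.3, 16.8, 3, -3.5, 0.7],
  ],
)

```text
time_s: 4.63
eef_pos: [507.2, 105.1, 272.2]
ee_rot: [0.003, 0.742, 0.67, -0.002]
force: [0.8, -1.2, 0.5]
grip_width: 0.699
```

```bash
python3 -c "
from h import *
line([507,163,255,-.19],3,.7,3)
from rig import capture
for n in ('top','side','wrist'):
  c=capture(n);cv2.imwrite('pics/%s4.png'%n,c['frame'][:,:,::-1]);np.savez('cam_%s4.npz'%n,**c)
a=cv2.imread('pics/top4.png')
cv2.imwrite('pics/t4c.png',cv2.resize(a[160:300,320:460],None,fx=4,fy=4,interpolation=cv2.INTER_CUBIC))
a=cv2.imread('pics/side4.png')
cv2.imwrite('pics/s4c.png',cv2.resize(a[130:270,230:370],None,fx=4,fy=4,interpolation=cv2.INTER_CUBIC))
"
```

```text
pos [507.2 105.1 272.2] psi -0.103 F [ 0.8 -1.2  0.5] w 0.699 t 4.63
[0,0.01,0.03,1.92,-0.21,0.56,0.7],
[0,0.01,0.06,3.85,-0.41,1.12,0.7],
[0,0.01,0.09,5.77,-0.62,1.69,0.7],
```

View pics/t4c.png

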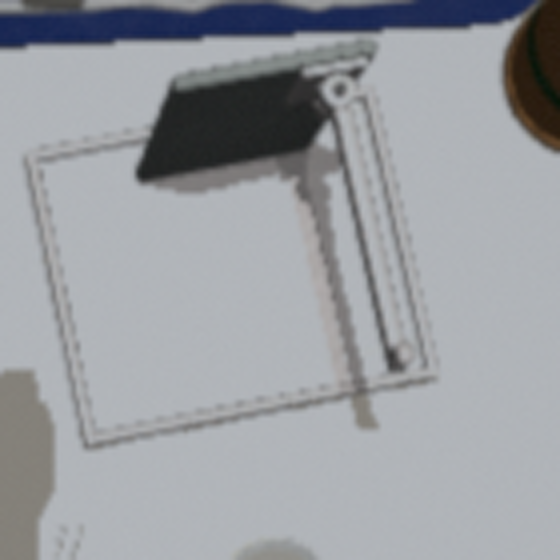

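View pics/s4c.png

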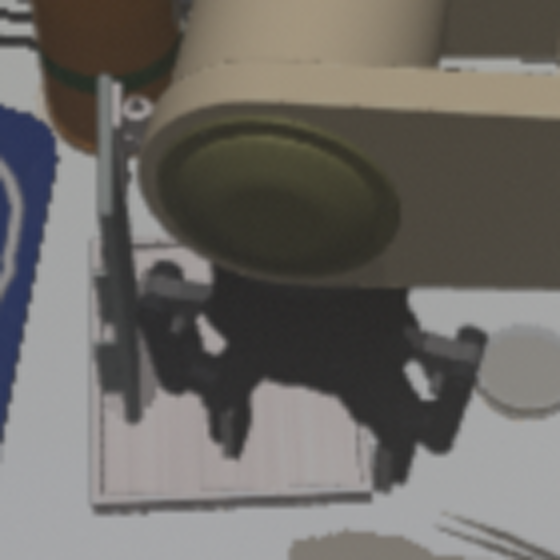

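View pics/wrist4.png

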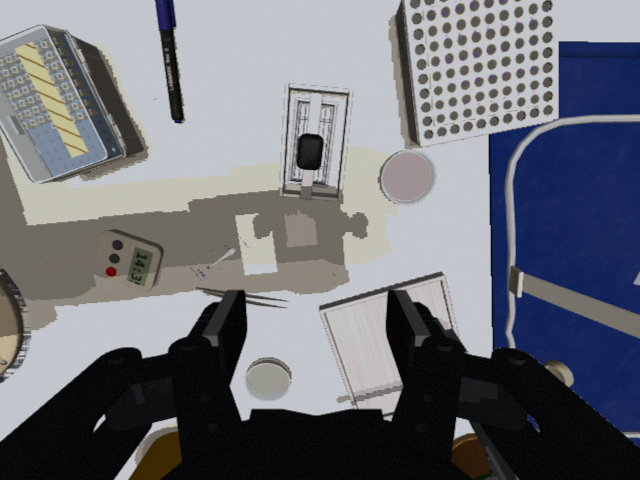

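```bash
python3 -c "
from h import *
c=dict(np.load('cam_wrist4.npz'))
ct=dict(np.load('cam_top4.npz'))
print('tip211',proj(ct,tf(*ST,[(40-125,-35,211)])).round(1))
r=(507,163,-.192)
print(proj(c,tf(*r,[(0,0,155),(0,44,101),(0,-44,101),(9,12,155),(-9,-12,155)])).round(1))
print(proj(c,tf(508.2,164,-.178,[(34,57,30),(34,-57,30),(-34,-57,30),(-34,57,30)])).round(1))
cv2.imwrite('pics/w4c.png',cv2.resize(c['frame'][70:210,250:390,::-1],None,fx=4,fy=4,interpolation=cv2.INTER_CUBIC))
"
```

```text
tip211 [[420.8 247.6]]
[[310.  156. ]
 [316.1  95.6]
 [306.5 201.5]
 [324.4 139.8]
 [295.9 171.8]]
[[351.9  89. ]
 [340.1 201.6]
 [277.6 196.4]
 [283.6  82.9]]
```

View pics/w4c.png

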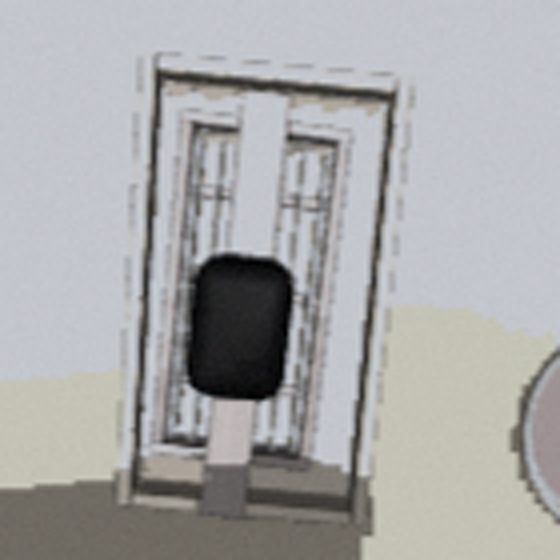

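```bash
python3 -c "
from h import *
rows([[507.3,130,260,-.15],[507.3,165.5,245,-.192],[507.3,165.5,220,-.192],[507.3,165.5,195,-.192],[507.3,165.5,175,-.192]],.7)
"
```

```text
pos [506.9 105.1 270.9] psi -0.095 F [-0.2 -0.7 -0.5] w 0.697 t 4.78
[-0,0.01,0.05,2.49,-0.2,1.07,0.7],
[-0,0.01,0.1,6.03,-0.54,2.55,0.7],
[-0,0.01,0.1,6.05,-0.53,5.05,0.7],
[-0,0.01,0.1,6.06,-0.53,7.55,0.7],
[-0,0.01,0.1,6.08,-0.53,9.55,0.7],
```

Call:
move_arm(
  series=[
    [0, 0.01, 0.05, 2.5, -0.2, 1, 0.7],
    [0, 0.01, 0.1, 6, -0.5, 2, 0.7],
    [0, 0.01, 0.1, 6.1, -0.5, 5, 0.7],
    [0, 0.01, 0.1, 6.1, -0.5, 7.5, 0.7],
    [0, 0.01, 0.1, 6.1, -0.5, 9.2, 0.7],
  ],
)

```text
time_s: 5.2
eef_pos: [506.5, 165.6, 176.1]
ee_rot: [-0.002, 0.773, 0.634, 0.0]
force: [-0.1, -0.3, 0.0]
grip_width: 0.699
```

```bash
python3 -c "
from h import *
line([507.3,165.5,115,-.192],3,.7,3)
from rig import capture
for n in ('side','wrist'):
  c=capture(n);cv2.imwrite('pics/%s5.png'%n,c['frame'][:,:,::-1]);np.savez('cam_%s5.npz'%n,**c)
"
```

```text
pos [506.5 165.6 176.1] psi -0.197 F [-0.1 -0.3  0. ] w 0.699 t 5.2
[-0,-0,-0,-0,0.03,2.04,0.7],
[-0,-0,-0,-0.01,0.07,4.07,0.7],
[-0,-0,-0,-0.01,0.1,6.11,0.7],
```

View pics/wrist5.png

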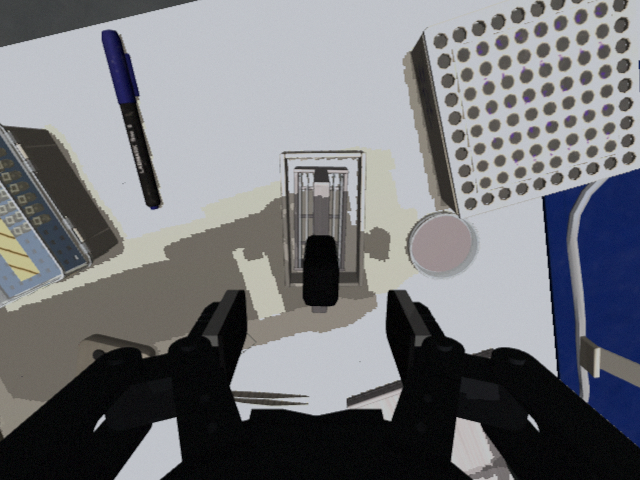

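View pics/side5.png

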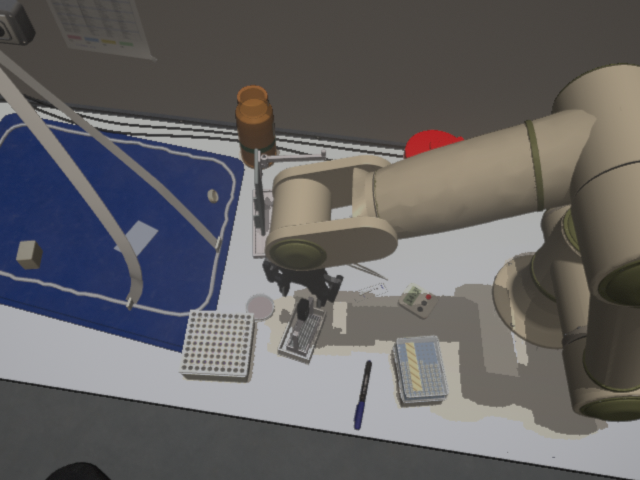

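```bash
python3 -c "
from h import *
c=dict(np.load('cam_wrist5.npz'))
r=(507.3,165.5,-.192)
for b in((0,0,0),(0,3,0)):
  print(proj(c,tf(r[0]+b[0],r[1]+b[1],r[2],[(0,44,101),(0,-44,101)]+[(i,j,155) for i in(-9,9) for j in (-12,12)])).round(1).tolist())
cv2.imwrite('pics/w5c.png',cv2.resize(c['frame'][140:330,250:400,::-1],None,fx=3,fy=3,interpolation=cv2.INTER_CUBIC))
"
```

```text
[[320.7, 181.1], [320.6, 312.3], [303.1, 308.1], [302.5, 263.4], [339.0, 308.2], [339.8, 263.4]]
[[319.7, 176.1], [319.8, 308.4], [301.9, 302.8], [301.2, 257.7], [337.9, 302.9], [338.7, 257.7]]
```

View pics/w5c.png

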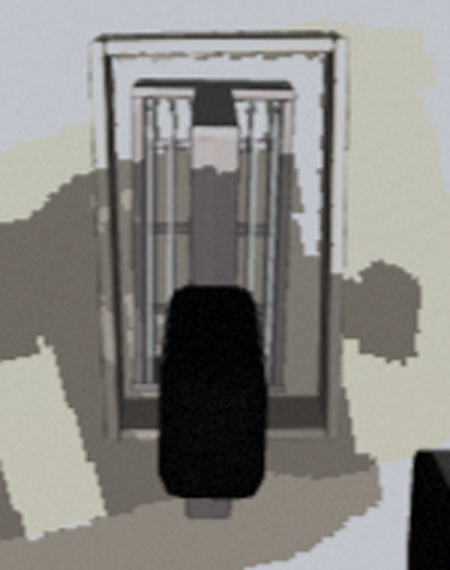

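Call:
move_arm(
  series=[
    [0, 0, 0, 0, 0, 2, 0.7],
    [0, 0, 0, 0, 0.1, 4, 0.7],
    [0, 0, 0, 0, 0.1, 6, 0.7],
    [0, 0, 0, 0, 0.1, 6, 0.6],
    [0, 0, 0, 0, 0.1, 6, 0.4],
  ],
  grip_force=40,
)

```text
time_s: 5.72
eef_pos: [507.1, 164.8, 116.9]
ee_rot: [-0.003, 0.774, 0.634, -0.001]
force: [0.9, -0.3, 1.1]
grip_width: 0.473
```

Call:
move_arm(
  series=[
    [0, 0, 0, 0, 0, 0, 0],
    [0, 0, 0, 0, 0, 0, 0],
    [0, 0, 0, 0, 0, 0, 0],
    [0, 0, 0, 0, 0, 0, 0],
    [0, 0, 0, 0, 0, 0, 0],
  ],
  grip_force=40,
)

```text
time_s: 6.13
eef_pos: [508.1, 164.8, 119.0]
ee_rot: [-0.002, 0.774, 0.634, 0.0]
force: [-2.8, -0.7, 7.2]
grip_width: 0.206
```

```bash
python3 -c "
from h import *
line([507.3,165.5,145,-.192],3,0,3)
"
```

```text
pos [508.1 164.8 119. ] psi -0.198 F [-2.8 -0.7  7.2] w 0.206 t 6.13
[-0,-0,-0,0.02,-0.03,-0.87,0],
[-0,-0,-0,0.04,-0.06,-1.73,0],
[-0,-0,-0.01,0.06,-0.1,-2.6,0],
```

Call:
move_arm(
  series=[
    [0, 0, 0, 0, 0, -0.5, 0],
    [0, 0, 0, 0, 0, -1, 0],
    [0, 0, 0, 0, 0, -2, 0],
    [0, 0, 0, 0, 0, -3, 0],
    [0, 0, 0, 0, 0, -4, 0],
  ],
)

```text
time_s: 6.55
eef_pos: [508.3, 164.7, 160.4]
ee_rot: [-0.001, 0.774, 0.634, 0.001]
force: [0.5, -0.2, -1.3]
grip_width: 0.205
```

```bash
python3 -c "
from h import *
line([507.3,165.5,270,-.192],5,0,5)
from rig import capture
for n in ('side','wrist'):
  c=capture(n);cv2.imwrite('pics/%s6.png'%n,c['frame'][:,:,::-1])
a=cv2.imread('pics/side6.png');cv2.imwrite('pics/s6c.png',cv2.resize(a[240:380,220:380],None,fx=4,fy=4,interpolation=cv2.INTER_CUBIC))
"
```

```text
pos [508.3 164.7 160.4] psi -0.198 F [ 0.5 -0.2 -1.3] w 0.205 t 6.55
[-0,-0,-0,0.02,-0.03,-2.19,0],
[-0,-0,-0,0.04,-0.05,-4.39,0],
[-0,-0,-0,0.05,-0.08,-6.58,0],
[-0,-0,-0,0.07,-0.1,-8.77,0],
[-0,-0,-0.01,0.09,-0.13,-10.96,0],
```

View pics/s6c.png

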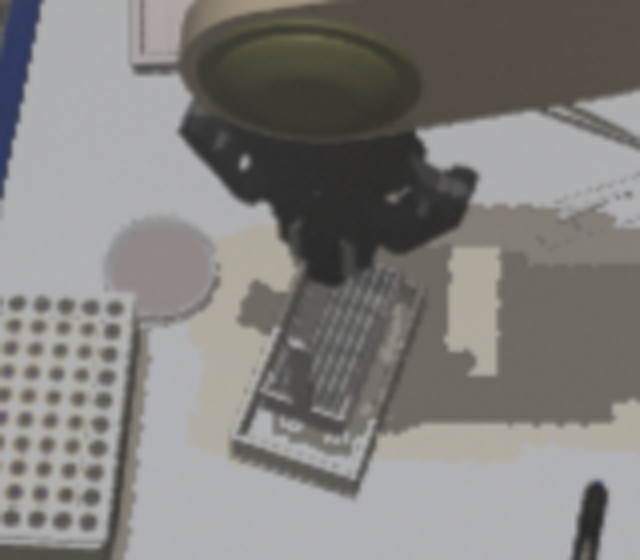

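View pics/wrist6.png

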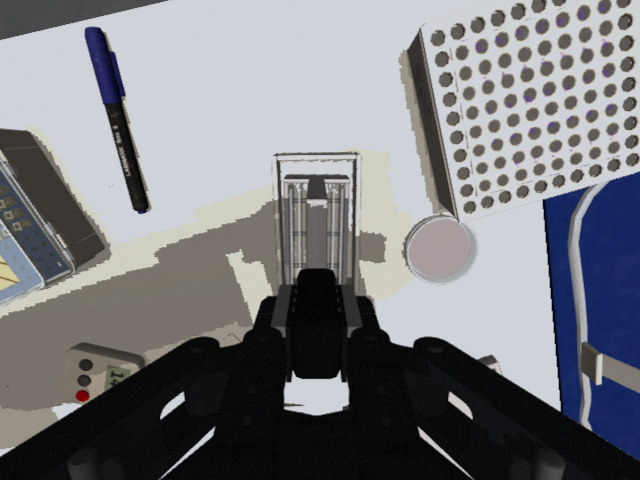

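Call:
move_arm(
  series=[
    [0, 0, 0, 0, 0, -1.5, 0],
    [0, 0, 0, 0, 0, -3.5, 0],
    [0, 0, 0, 0, 0, -5.5, 0],
    [0, 0, 0, 0, 0, -7.5, 0],
    [0, 0, 0, 0, 0, -9.2, 0],
  ],
  grip_force=60,
)

```text
time_s: 7.07
eef_pos: [508.8, 164.5, 254.4]
ee_rot: [-0.0, 0.774, 0.634, 0.002]
force: [0.3, -0.3, -0.9]
grip_width: 0.199
```

```bash
python3 -c "
from h import *
line([394,-91,252,.205],14,0,5)
"
```

```text
pos [508.8 164.5 254.4] psi -0.198 F [ 0.3 -0.3 -0.9] w 0.199 t 7.07
[0,-0,-0.03,-1.95,-0.44,0.01,0],
[0,-0,-0.06,-3.9,-0.89,0.02,0],
[0,-0,-0.09,-5.85,-1.33,0.03,0],
[0,-0,-0.12,-7.8,-1.78,0.03,0],
[0,-0,-0.14,-9.75,-2.22,0.04,0],
```

Call:
move_arm(
  series=[
    [0, 0, -0.02, -1, -0.2, 0, 0],
    [0, 0, -0.05, -3, -0.6, 0, 0],
    [0, 0, -0.08, -5, -1.1, 0, 0],
    [0, 0, -0.11, -7, -1.6, 0, 0],
    [0, 0, -0.14, -9, -2.1, 0, 0],
  ],
)

```text
time_s: 7.48
eef_pos: [469.8, 79.7, 253.8]
ee_rot: [-0.001, 0.727, 0.687, 0.002]
force: [-0.1, 0.5, -2.0]
grip_width: 0.202
```

```bash
python3 -c "
from h import *
line([394,-91,252,.205],9,0,5)
"
```

```text
pos [469.8  79.7 253.8] psi -0.057 F [-0.1  0.5 -2. ] w 0.202 t 7.48
[0,-0,-0.03,-1.94,-0.73,0.01,0],
[0,-0,-0.06,-3.88,-1.47,0.02,0],
[0,-0,-0.09,-5.82,-2.2,0.03,0],
[0,-0,-0.12,-7.76,-2.94,0.05,0],
[0,-0,-0.15,-9.71,-3.67,0.06,0],
```

Call:
move_arm(
  series=[
    [0, 0, -0.03, -2, -0.7, 0, 0],
    [0, 0, -0.06, -3.9, -1.5, 0, 0],
    [0, 0, -0.09, -5.8, -2.2, 0, 0],
    [0, 0, -0.12, -7.8, -2.9, 0, 0],
    [0, 0, -0.15, -9.7, -3.7, 0.1, 0],
  ],
)

```text
time_s: 7.9
eef_pos: [426.9, -15.9, 252.3]
ee_rot: [-0.0, 0.673, 0.74, 0.002]
force: [-0.2, 0.1, -1.6]
grip_width: 0.199
```

```bash
python3 -c "
from h import *
line([394,-91,252,.205],5,0,5)
"
```

```text
pos [426.9 -15.9 252.3] psi 0.095 F [-0.2  0.1 -1.6] w 0.199 t 7.9
[0,-0,-0.02,-1.43,-0.8,0,0],
[0,-0,-0.04,-2.86,-1.59,0,0],
[0,-0,-0.07,-4.3,-2.39,0,0],
[0,-0,-0.09,-5.73,-3.19,0,0],
[0,-0,-0.11,-7.16,-3.99,0,0],
```

Call:
move_arm(
  series=[
    [0, 0, -0.02, -1.4, -0.8, 0, 0],
    [0, 0, -0.04, -2.9, -1.6, 0, 0],
    [0, 0, -0.07, -4.3, -2.4, 0, 0],
    [0, 0, -0.09, -5.7, -3.2, 0, 0],
    [0, 0, -0.11, -7.2, -4, 0, 0],
  ],
)

```text
time_s: 8.32
eef_pos: [393.3, -91.9, 251.9]
ee_rot: [-0.0, 0.631, 0.776, 0.002]
force: [0.3, 0.1, -1.5]
grip_width: 0.202
```

```bash
python3 -c "
from h import *
B=tf(*ST,[(-190,-35,252)])[0]
line([*B,.205],5,0,5)
"
```

```text
pos [393.3 -91.9 251.9] psi 0.206 F [ 0.3  0.1 -1.5] w 0.202 t 8.32
[0,-0,0,-1.89,0.01,-0.01,0],
[0,-0,0,-3.78,0.02,-0.01,0],
[0,-0,0,-5.67,0.03,-0.02,0],
[0,-0,0,-7.56,0.04,-0.03,0],
[0,-0,0,-9.45,0.05,-0.04,0],
```

Call:
move_arm(
  series=[
    [0, 0, 0, -1.5, 0, 0, 0],
    [0, 0, 0, -3.5, 0, 0, 0],
    [0, 0, 0, -5.6, 0, 0, 0],
    [0, 0, 0, -7.7, 0, 0, 0],
    [0, 0, 0, -9.4, 0, 0, 0],
  ],
)

```text
time_s: 8.73
eef_pos: [412.6, -185.2, 251.4]
ee_rot: [-0.0, 0.631, 0.776, 0.002]
force: [0.5, -0.9, -1.9]
grip_width: 0.202
```

```bash
python3 -c "
from h import *
B=tf(*ST,[(-38,-35,252)])[0]
line([*B,.205],8,0,8)
from rig import capture
for n in ('top','side','wrist'):
  c=capture(n);cv2.imwrite('pics/%s7.png'%n,c['frame'][:,:,::-1]);np.savez('cam_%s7.npz'%n,**c)
"
```

```text
pos [ 412.6 -185.2  251.4] psi 0.206 F [ 0.5 -0.9 -1.9] w 0.202 t 8.73
[0,-0,0,0.01,1.91,-0,0],
[0,-0,0,0.02,3.82,-0.01,0],
[0,-0,0,0.02,5.73,-0.01,0],
[0,-0,0,0.03,7.64,-0.01,0],
[0,-0,0,0.04,9.55,-0.01,0],
[0,-0,0,0.05,11.46,-0.02,0],
[0,-0,0,0.06,13.37,-0.02,0],
[0,-0,0,0.06,15.28,-0.02,0],
```

View pics/side7.png

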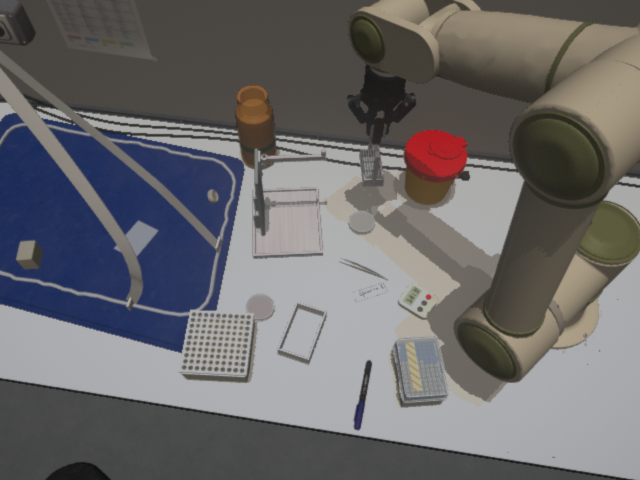

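View pics/top7.png

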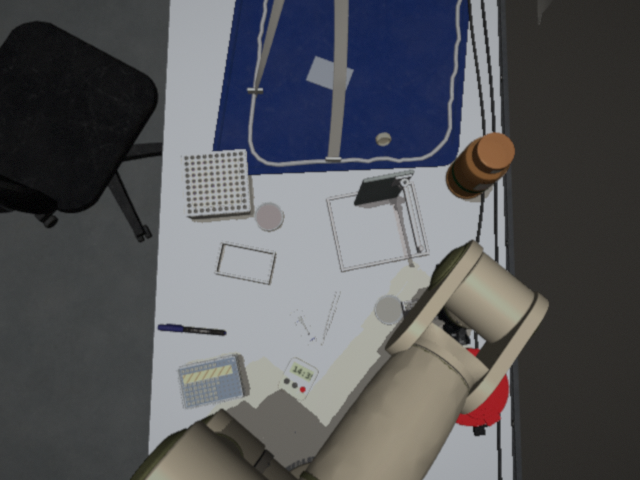

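View pics/wrist7.png

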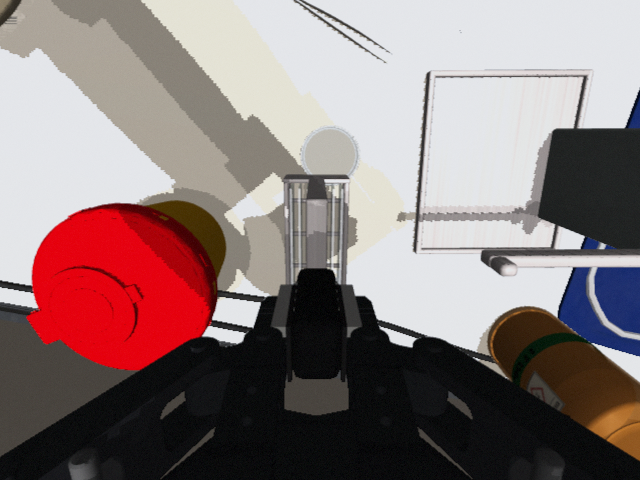

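```bash
python3 -c "
from h import *
c=dict(np.load('cam_wrist7.npz'));s=dict(np.load('cam_side7.npz'))
P=tf(*ST,[(40-125,-35,211),(40-130,-35,197),(40-80,-35,197),(40,-35,200)])
print(proj(c,P).round(1).tolist(),proj(s,P).round(1).tolist())
a=[cv2.resize(c['frame'][200:320,460:640,::-1],None,fx=4,fy=4,interpolation=cv2.INTER_CUBIC),cv2.resize(s['frame'][130:230,240:400,::-1],None,fx=5,fy=5,interpolation=cv2.INTER_CUBIC)]
for i,x in enumerate(a):cv2.imwrite('pics/z7_%d.png'%i,x)
"
```

```text
[[508.6, 269.3], [487.8, 260.4], [572.9, 260.4], [714.4, 262.3]] [[324.6, 150.4], [326.9, 154.8], [303.1, 155.7], [265.0, 156.1]]
```

View pics/z7_0.png

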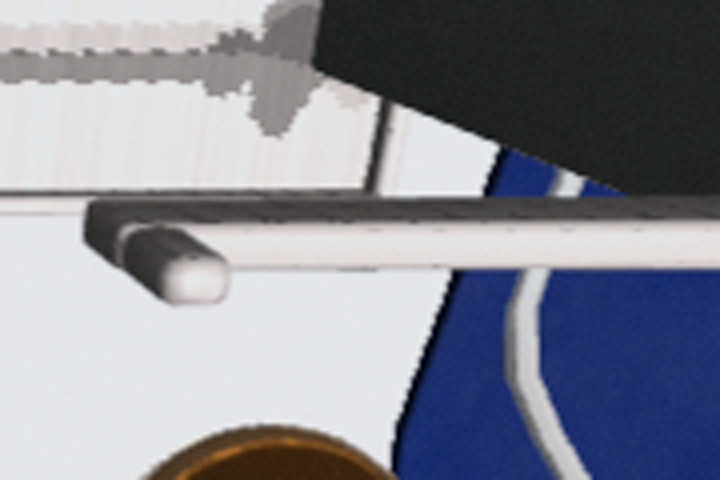

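View pics/z7_1.png

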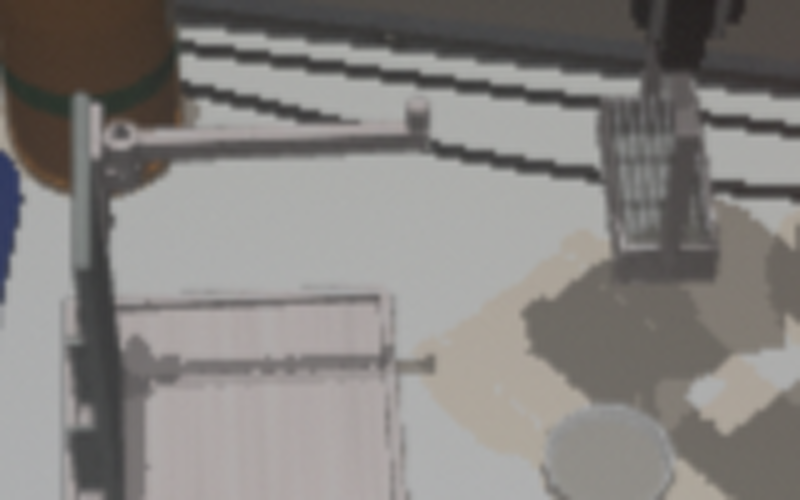

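Call:
move_arm(
  series=[
    [0, 0, 0, 0, 1, 0, 0],
    [0, 0, 0, 0, 2.5, 0, 0],
    [0, 0, 0, 0, 4, 0, 0],
    [0, 0, 0, 0, 5.5, 0, 0],
    [0, 0, 0, 0, 6.5, 0, 0],
  ],
)

```text
time_s: 9.3
eef_pos: [477.5, -169.8, 251.3]
ee_rot: [-0.001, 0.631, 0.776, 0.002]
force: [-0.6, 0.3, -1.5]
grip_width: 0.202
```

```bash
python3 -c "
from h import *
B=tf(*ST,[(-38,-35,252)])[0]
line([*B,.205],6,0,6)
from rig import capture
for n in ('side','wrist'):
  c=capture(n);cv2.imwrite('pics/%s8.png'%n,c['frame'][:,:,::-1]);np.savez('cam_%s8.npz'%n,**c)
s=cv2.imread('pics/side8.png');cv2.imwrite('pics/z8.png',cv2.resize(s[100:220,240:400],None,fx=5,fy=5,interpolation=cv2.INTER_CUBIC))
"
```

```text
pos [ 477.5 -169.8  251.3] psi 0.206 F [-0.6  0.3 -1.5] w 0.202 t 9.3
[0,-0,0,-0.02,1.44,-0.01,0],
[0,-0,0,-0.04,2.87,-0.02,0],
[0,-0,0,-0.06,4.31,-0.03,0],
[0,-0,0,-0.08,5.74,-0.03,0],
[0,-0,0,-0.1,7.18,-0.04,0],
[0,-0,0,-0.12,8.61,-0.05,0],
```

View pics/z8.png

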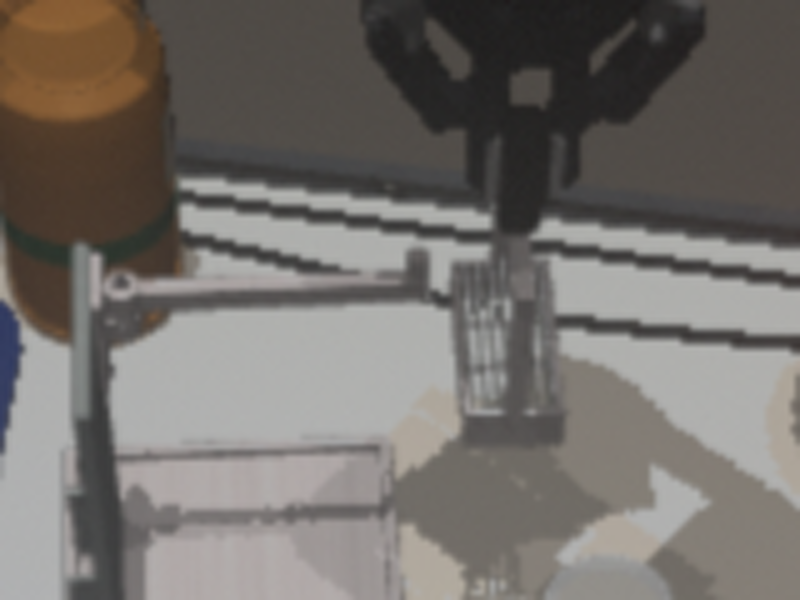

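View pics/wrist8.png

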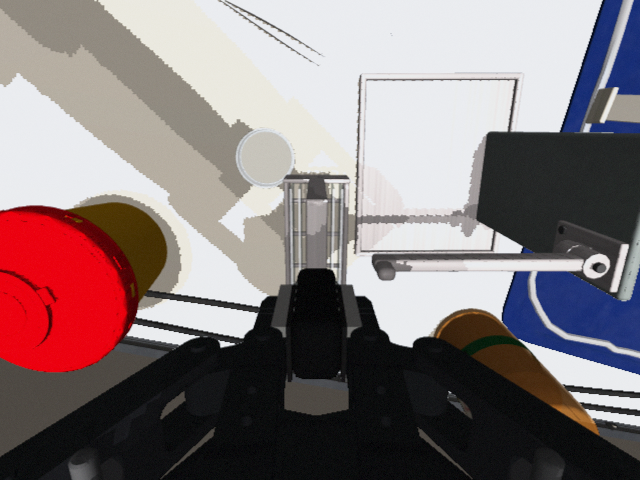

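```bash
python3 -c "
from h import *
c=dict(np.load('cam_wrist8.npz'));s=dict(np.load('cam_side8.npz'))
for dz in(0,10):
  z=251.3-23-92+dz
  P=tf(477.5,-170,.206,[(0,44,97),(-5,44,97),(5,44,97),(-22,44,0),(22,44,0),(-22,44,31),(22,44,31)],z)
  print((proj(s,P)-[240,100]).round(1).__mul__(5).tolist());print(proj(c,P[:3]).round(1).tolist())
"
```

```text
[[529.0, 295.5], [541.5, 295.0], [516.5, 296.0], [567.0, 443.0], [465.0, 447.0], [572.0, 397.5], [468.0, 401.5]]
[[314.6, 200.3], [303.7, 200.3], [325.6, 200.3]]
[[530.5, 279.0], [543.0, 278.5], [518.0, 279.0], [568.5, 428.5], [466.0, 432.5], [573.5, 382.5], [469.0, 386.5]]
[[314.6, 204.7], [302.9, 204.7], [326.2, 204.7]]
```

Call:
move_arm(
  series=[
    [0, 0, 0, 0, 1.2, 0, 0],
    [0, 0, 0, 0, 2.7, 0, 0],
    [0, 0, 0, -0.1, 4.2, 0, 0],
    [0, 0, 0, -0.1, 5.7, 0, 0],
    [0, 0, 0, -0.1, 7.2, 0, 0],
  ],
)

```text
time_s: 9.82
eef_pos: [547.9, -156.0, 251.3]
ee_rot: [-0.001, 0.63, 0.776, 0.002]
force: [0.5, 0.2, -2.2]
grip_width: 0.202
```

```bash
python3 -c "
from h import *
B=tf(*ST,[(-38,-35,252)])[0]
line([*B,.205],2,0,2)
B[2]=220
line([*B,.205],6,0,6)
from rig import capture
for n in ('side','wrist'):
  c=capture(n);cv2.imwrite('pics/%s9.png'%n,c['frame'][:,:,::-1]);np.savez('cam_%s9.npz'%n,**c)
s=cv2.imread('pics/side9.png');cv2.imwrite('pics/z9.png',cv2.resize(s[100:220,240:400],None,fx=5,fy=5,interpolation=cv2.INTER_CUBIC))
"
```

```text
pos [ 547.9 -156.   251.3] psi 0.207 F [ 0.5  0.2 -2.2] w 0.202 t 9.82
[0,-0,0,-0.02,0.72,-0.04,0],
[0,-0,0,-0.04,1.43,-0.07,0],
pos [ 547.9 -156.   251.3] psi 0.207 F [ 0.5  0.2 -2.2] w 0.202 t 9.82
[0,-0,0,-0.01,0.24,0.52,0],
[0,-0,0,-0.02,0.48,1.04,0],
[0,-0,0,-0.03,0.71,1.56,0],
[0,-0,0,-0.04,0.95,2.08,0],
[0,-0,0,-0.04,1.19,2.61,0],
[0,-0,0,-0.05,1.43,3.13,0],
```

View pics/z9.png

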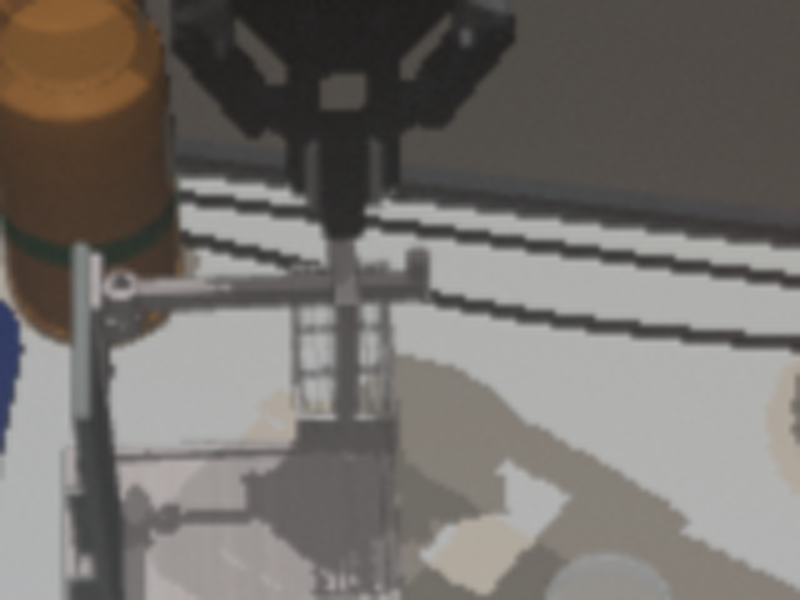

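View pics/wrist9.png

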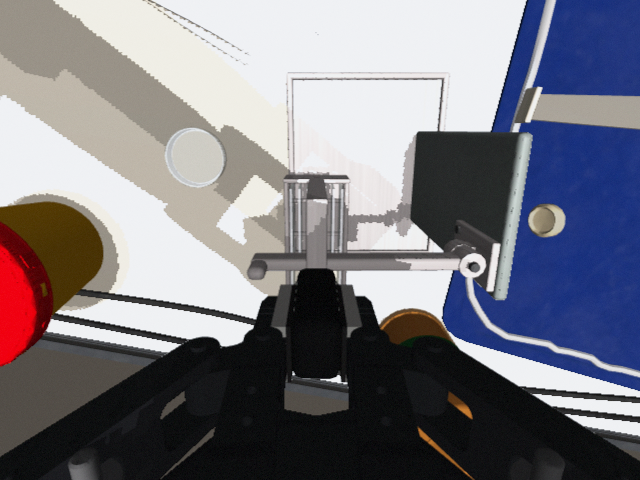

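Call:
move_arm(
  series=[
    [0, 0, 0, 0, 0.6, 0.3, 0],
    [0, 0, 0, 0, 1.2, 0.9, 0],
    [0, 0, 0, 0, 1.4, 1.5, 0],
    [0, 0, 0, 0, 1.4, 2, 0],
    [0, 0, 0, 0, 1.4, 2.4, 0],
  ],
)

```text
time_s: 10.33
eef_pos: [561.7, -152.6, 225.8]
ee_rot: [-0.002, 0.63, 0.777, 0.002]
force: [-0.2, -1.0, -2.5]
grip_width: 0.2
```

Call:
move_arm(
  series=[
    [0, 0, 0, 0, 0, 0.1, 0],
    [0, 0, 0, 0, 0, 0.2, 0],
    [0, 0, 0, 0, 0, 0.3, 0],
    [0, 0, 0, 0, 0, 0.4, 0],
  ],
)

```text
time_s: 10.67
eef_pos: [561.7, -152.7, 222.0]
ee_rot: [-0.002, 0.63, 0.777, 0.002]
force: [-0.3, 0.1, -0.7]
grip_width: 0.203
```

```bash
python3 -c "
from h import *
B=tf(*ST,[(-38,-35,220)])[0]
line([*B,.205],1,0,1)
from rig import capture
for n in ('side','wrist'):
  c=capture(n);cv2.imwrite('pics/%s10.png'%n,c['frame'][:,:,::-1]);np.savez('cam_%s10.npz'%n,**c)
s=cv2.imread('pics/side10.png');cv2.imwrite('pics/z10.png',cv2.resize(s[100:220,240:400],None,fx=5,fy=5,interpolation=cv2.INTER_CUBIC))
"
```

```text
pos [ 561.7 -152.7  222. ] psi 0.208 F [-0.3  0.1 -0.7] w 0.203 t 10.67
[0,-0.01,0,-0.08,0.02,0.2,0],
```

View pics/z10.png

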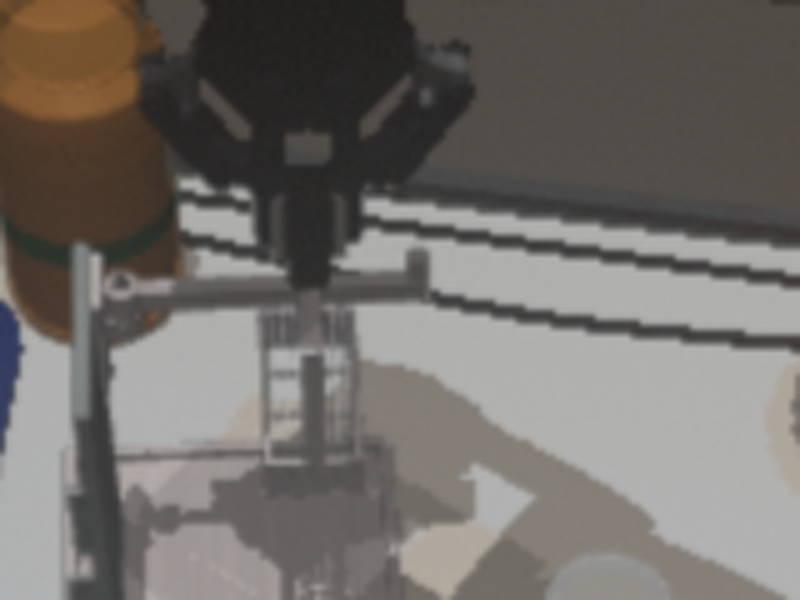

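View pics/wrist10.png

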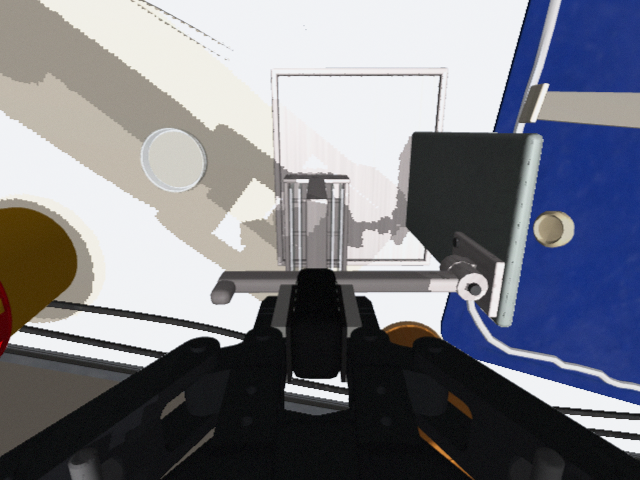

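Call:
move_arm(
  series=[
    [0, 0, 0, 0, 0, 0.1, 0],
    [0, 0, 0, 0, 0, 0.15, 0],
    [0, 0, 0, 0, 0, 0.2, 0],
  ],
)

```text
time_s: 11.02
eef_pos: [561.7, -152.7, 219.9]
ee_rot: [-0.002, 0.63, 0.777, 0.002]
force: [-1.5, 1.0, 2.4]
grip_width: 0.201
```

```bash
python3 -c "
from h import *
rows([],0)
"
```

```text
pos [ 561.7 -152.7  219.9] psi 0.208 F [-1.5  1.   2.4] w 0.201 t 11.02
```

Call:
move_arm(
  series=[
    [0, 0, 0, 0, 0, 0.05, 0],
    [0, 0, 0, 0, 0, 0.05, 0.25],
    [0, 0, 0, 0, 0, 0.05, 0.35],
    [0, 0, 0, 0, 0, 0.05, 0.5],
    [0, 0, 0, 0, 0, 0.05, 0.5],
  ],
  grip_force=20,
)

```text
time_s: 11.43
eef_pos: [561.8, -152.7, 219.4]
ee_rot: [-0.002, 0.63, 0.777, 0.002]
force: [-0.7, -0.5, 0.6]
grip_width: 0.499
```

```bash
python3 -c "
from h import *
rows([],0)
from rig import capture
for n in ('side','wrist'):
  c=capture(n);cv2.imwrite('pics/%s11.png'%n,c['frame'][:,:,::-1]);np.savez('cam_%s11.npz'%n,**c)
s=cv2.imread('pics/side11.png');cv2.imwrite('pics/z11.png',cv2.resize(s[100:220,240:400],None,fx=5,fy=5,interpolation=cv2.INTER_CUBIC))
"
```

```text
pos [ 561.8 -152.7  219.4] psi 0.208 F [-0.7 -0.5  0.6] w 0.499 t 11.43
```

View pics/z11.png

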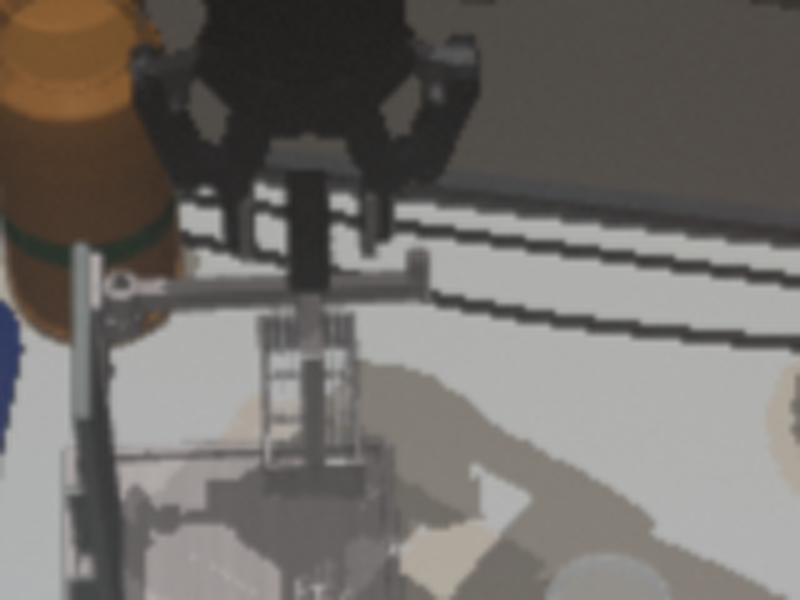

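View pics/wrist11.png

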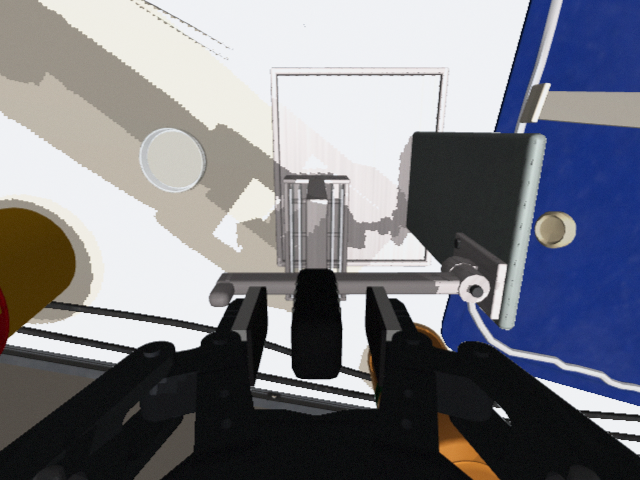

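Released; the rack hangs upright with the pads clear of the grip (320,320). Now straight up and away.

Call:
move_arm(
  series=[
    [0, 0, 0, 0, 0, -1, 0.5],
    [0, 0, 0, 0, 0, -3, 0.5],
    [0, 0, 0, 0, 0, -6, 0.5],
    [0, 0, 0, 0, 0, -9, 0.5],
    [0, 0, 0, 0, 0, -12, 0.5],
  ],
)

```text
time_s: 11.95
eef_pos: [561.4, -153.2, 341.7]
ee_rot: [-0.001, 0.63, 0.777, 0.002]
force: [0.6, -0.7, 0.2]
grip_width: 0.503
```

```bash
python3 -c "
from h import *
line([430,20,345,.1],6,.5,6)
"
```

```text
pos [ 561.4 -153.2  341.7] psi 0.208 F [ 0.6 -0.7  0.2] w 0.503 t 11.95
[0,-0,0.02,3.28,-1.55,-0.04,0.5],
[0,-0,0.04,6.55,-3.1,-0.08,0.5],
[0,-0,0.05,9.83,-4.64,-0.12,0.5],
[0,-0,0.07,13.1,-6.19,-0.16,0.5],
[0,-0,0.09,16.38,-7.74,-0.2,0.5],
[0,-0,0.11,19.66,-9.29,-0.24,0.5],
```

Call:
move_arm(
  series=[
    [0, 0, 0.02, 3.2, -1.5, 0, 0.5],
    [0, 0, 0.04, 6.5, -3, 0, 0.5],
    [0, 0, 0.05, 9.8, -4.6, 0, 0.5],
    [0, 0, 0.07, 13, -6.2, 0, 0.5],
    [0, 0, 0.09, 16, -7.7, 0, 0.5],
  ],
)

```text
time_s: 12.37
eef_pos: [451.7, -11.2, 343.2]
ee_rot: [-0.001, 0.665, 0.747, 0.002]
force: [0.6, 1.0, 0.6]
grip_width: 0.503
```

Call:
move_arm(
  series=[
    [0, 0, 0, 3, -3, 0, 0.5],
    [0, 0, 0, 6, -6, 0, 0.5],
    [0, 0, 0, 9, -9, 0, 0.5],
    [0, 0, 0, 9, -9, 0, 0.5],
    [0, 0, 0, 9, -9, 0, 0.5],
  ],
)

```text
time_s: 12.78
eef_pos: [350.7, 68.7, 344.9]
ee_rot: [0.0, 0.664, 0.748, 0.003]
force: [1.2, -0.1, 1.3]
grip_width: 0.503
```

```bash
python3 -c "
from h import *
rows([],0)
from rig import capture
for n in ('top','side'):
  c=capture(n);cv2.imwrite('pics/%s12.png'%n,c['frame'][:,:,::-1]);np.savez('cam_%s12.npz'%n,**c)
c=capture('side');print(np.abs(c['frame'][100:260,230:400].astype(int)-cv2.imread('pics/side12.png')[100:260,230:400,::-1]).max())
a=cv2.resize(cv2.imread('pics/side12.png')[110:230,240:370],None,fx=6,fy=5,interpolation=cv2.INTER_CUBIC)
cv2.imwrite('pics/z12.png',cv2.resize(cv2.imread('pics/side12.png')[110:230,240:370],None,fx=5,fy=5,interpolation=cv2.INTER_CUBIC))
cv2.imwrite('pics/z12t.png',cv2.resize(cv2.imread('pics/top12.png')[160:280,320:450],None,fx=5,fy=5,interpolation=cv2.INTER_CUBIC))
"
```

```text
pos [350.7  68.7 344.9] psi 0.119 F [ 1.2 -0.1  1.3] w 0.503 t 12.78
41
```

View pics/z12.png

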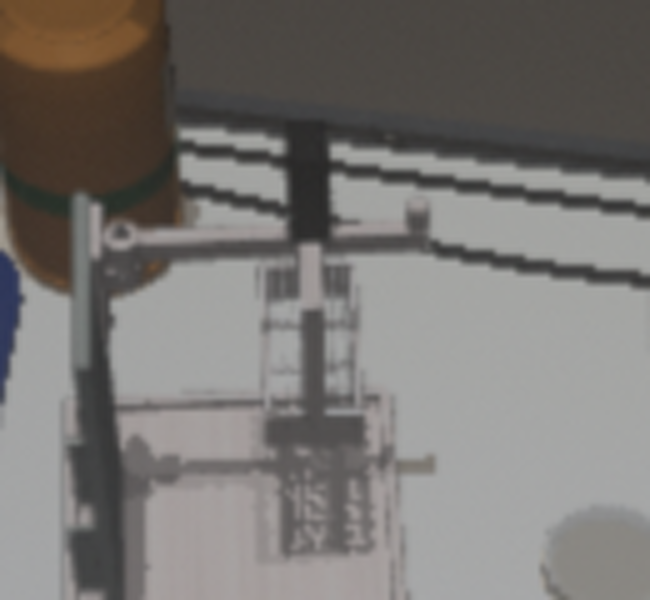

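View pics/z12t.png

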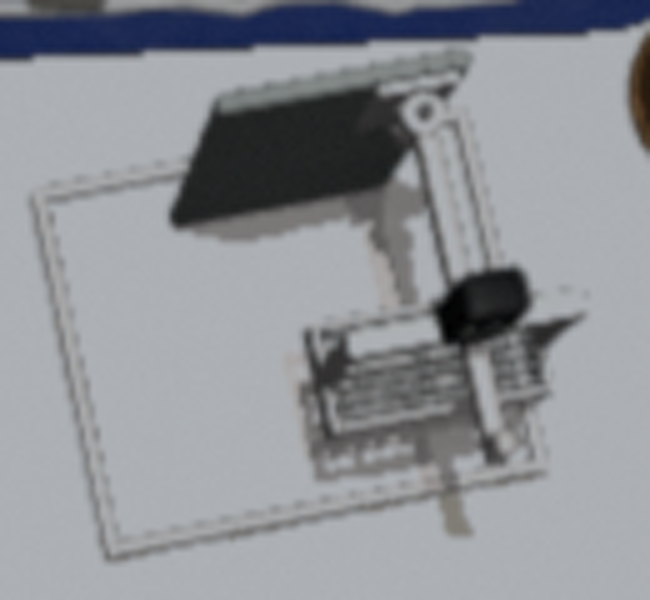

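View pics/top12.png

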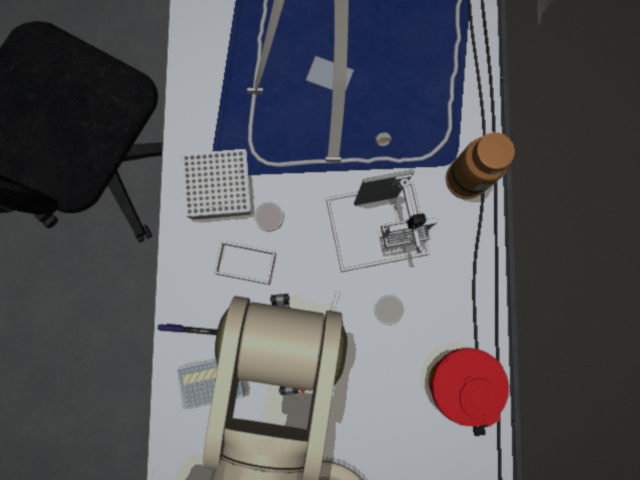

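Call:
move_arm(
  series=[
    [0, 0, 0, 0, 0, 0, 0.5],
    [0, 0, 0, 0, 0, 0, 0.5],
    [0, 0, 0, 0, 0, 0, 0.5],
    [0, 0, 0, 0, 0, 0, 0.5],
    [0, 0, 0, 0, 0, 0, 0.5],
  ],
)

```text
time_s: 13.35
eef_pos: [352.7, 67.0, 343.6]
ee_rot: [-0.001, 0.665, 0.747, 0.002]
force: [-0.4, -0.7, -0.2]
grip_width: 0.497
```

```bash
python3 -c "
from h import *
from rig import capture
c=capture('side');t=capture('top')
for n,k in(('side',c),('top',t)):
  a=np.load('cam_%s12.npz'%n)['frame'].astype(int);sl=(slice(100,260),slice(230,440));d=np.abs(k['frame'][sl].astype(int)-a[sl]).max(2);print(n,(d>25).sum(),cv2.phaseCorrelate(a[sl].mean(2),k['frame'][sl].mean(2)))
L=tf(*ST,[(40-78,-35,0)])[0]
P=tf(L[0],L[1],.205,[(0,44,97),(-22,44,0),(22,44,0),(9,0,151),(-9,0,151),(-9,0,97),(9,0,97),(0,-44,97)],105)
print('side',((proj(c,P)-[240,110]+.4)*5).round(0).tolist());print('top',((proj(t,P)-[320,160]+.4)*5).round(0).tolist())
"
```

```text
side 195 ((-0.2647893081076518, -0.05020391871647689), 0.9899321316985503)
top 2 ((-0.00035091358758165825, 0.021543458933663828), 1.0001037217052935)
side [[317.0, 304.0], [369.0, 445.0], [270.0, 448.0], [289.0, 133.0], [334.0, 131.0], [334.0, 222.0], [291.0, 223.0], [309.0, 144.0]]
top [[353.0, 339.0], [328.0, 438.0], [305.0, 328.0], [497.0, 261.0], [508.0, 312.0], [478.0, 340.0], [468.0, 292.0], [592.0, 293.0]]
```

```bash
python3 -c "
from h import *
from rig import capture
c=capture('side')['frame']
a=np.load('cam_side12.npz')['frame'].astype(int);d=np.abs(c.astype(int)-a).max(2)[100:260,230:440]>25
ys,xs=np.nonzero(d);print(len(xs),xs.min()+230,xs.max()+230,ys.min()+100,ys.max()+100, (d[:,:100]).sum())
cv2.imwrite('pics/side13.png',c[:,:,::-1])
"
```

```text
173 369 430 150 256 0
```

View pics/side13.png

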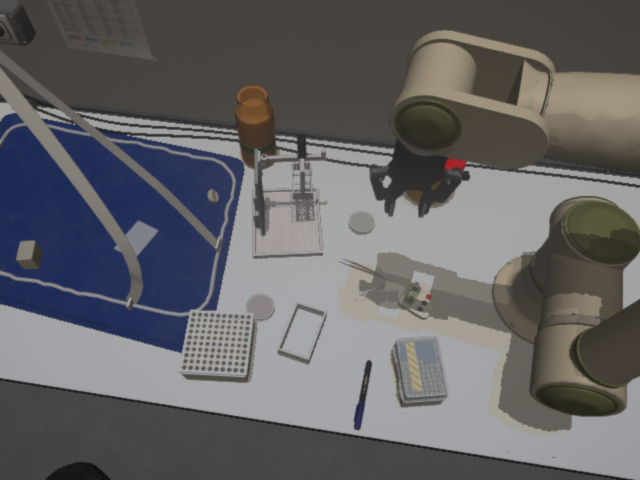

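The only changed pixels are at the robot (columns 369–430). The rack, at about (303,175), is still, and the petri dishes (361,222) and (260,306) and the marker (363,395) haven't moved. I'm handing in.

```bash
python3 -c "
from rig import job
print(job.finish_job())"
```

```text
the job is handed in; nothing more can be done
None
```

The rack is hanging on the hook and the job is handed in, at about 13.5 s of the 51 s allowed. The hand-in gives no verdict.

- **Hook:** I pushed it out from behind with the closed fingers until it met its stop, where the contact force read about 14 N along y. The top view afterwards showed its hinge and tip within about 1 pixel of where a fully open hook should be.
- **Rack:** I gripped it by the black block and lifted it clear of the dish. I then brought it in over the upturned end with the hook arm passing under the bail, and lowered it about 78 mm from the hinge. It was let go only after the vertical force showed the bail resting on the arm.
- **Last checks:**
  - The rack's outline in the side view fits an upright rack at that spot to within about 2 pixels.
  - Side and top pictures taken about 0.6 s apart showed no movement at the rack. The only change in the side view was the robot settling.
  - The petri dishes and marker were where they started, by eye.
  - The gripper was more than 200 mm clear of the rack and touching nothing.

No check failed. I judged the hook angle and the rack's tilt from the pictures only, since neither can be read directly.

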